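Charge the ball feeder and hold its flap at the pointer

ROBOT

A 7-joint arm with a two-finger parallel gripper is mounted at the origin on the work surface. World frame = base frame: x ahead of the robot, y to its left, z up, the work surface at z = 0. Lengths are in m, angles in degrees, forces in N, time in s.
With the tool pointing down it reaches from about 0.4 to 0.925 m from the base axis. Payload 5.6 kg.
Tool frame: the origin (TCP) lies between the finger pads; the fingertips stand 14 mm ahead of it and the grasp point (between the pads) lies 5 mm behind it; z points along the fingers, y is the direction in which the jaws open and shut (so a half turn about z gives the same grasp; the last joint's range is limited). The gripper opens to 85 mm and grips with 20 to 120 N. Pads are 22 mm wide; open, the fingers measure 114 mm over their backs; the gripper's body (76 mm by 85 mm) begins 54 mm behind the grasp point. The pads swing forward as they close: fully open they stand 13 mm farther back than shut.
Start: joints at [-73.167, 26.786, -0.665, 91.828, 0.344, 61.387, -3.226], TCP at [0.215, 0.613, 0.245] pointing down, gripper open.
Joint ranges: [-144.91, 144.91], [-17.63, 115.5], [-89.93, 88.59], [15.96, 139.68], [-74.01, 254.01], [8.47, 105.57], [-167.45, 167.45]. Speed limits (degrees/s): [147.25, 147.25, 180, 180, 180, 180, 180].

INTERFACE

Orientations are given as [roll, pitch, yaw] about the fixed x, y, z axes, in that order (R = Rz(yaw) Ry(pitch) Rx(roll)).
In Python, from station import * gives the robot as it stands.
- The arm moves only by the tool servo_tool, never from a script. Its argument "targets" is a list of rows, each a list of 7 numbers: the shift along the tool's x, y, z each as a share of 100 mm, from -1 to 1, then the turn, a rotation vector about the tool's x, y, z each as a share of 90 degrees, from -1 to 1, then the opening, from 0 (shut) to 1 (fully open). In form: [[tx, ty, tz, ax, ay, az, gripper], ...]. A call has 1 to 5 rows; each row is the pose to reach, as a shift and turn from the pose commanded when the call began, along the tool's axes at that moment; what a row does not reach only later rows make up. A row lasts 1/8 s, in which the tool goes at most 62.5 mm and 10.7 degrees, less where a joint would pass 70% of its speed; a pose out of reach is approached as far as the arm can. A call with a number of a shift or a turn outside -1 to 1 is refused whole. A call with a gripper value outside its range is refused whole. The fingers move at their own pace and stop on an object; "grip_force" is the grip in N (left out, the last holds). Time passes only in rows, so rows that repeat a pose let the fingers close. It gives the time, the measured TCP pose, the force and the opening at its end, in the units of the state.
- get_obs(): the state, without advancing time (a new reading comes with each control period).
- snapshot(name): name is "side" or "top" or "wrist"; returns a dict with "img" (480x640x3 uint8, blue, green, red), "depth" (480x640 float32, m along the optical axis (not along the pixel's ray), 0 where there is no reading), "intrinsics" (3x3 intrinsics, pixels), "T" (4x4, takes a point from camera to world coordinates). Camera axes: x right, y down, z forward; pixel columns grow to the right and rows downward; lengths in m; the calibration is good to about 2 mm. A picture is of the moment at which its call begins.
- sign_off(): hands the job in, once; it reports no verdict.
The state is a dict: "t": time; "joints": joint angles; "qd": joint speeds; "tau": joint torques, N m; "tool_pos": TCP position; "ee_rot": TCP orientation; "ft_force": force on the tool from outside, world axes, zero at the start; "torque": the same for the moment, N m; "opening": opening from 0.0 (shut) to 1.0 (fully open).
Only numpy, scipy, OpenCV 4.12 (cv2) and the standard library are available. Lean on these libraries where they do the work, as an engineer would, in place of code of your own. Each camera call takes 0.05 s, during which the arm holds its last target.

TASK

Pour all six grinding balls from the scoop into the feeder's hopper while its flap is shut, and set the empty scoop back down upright on the bench. Then lift the flap until its arms are in line with the pointer, so that the balls run out into the tray, and finish while still holding the flap steady at that angle. Do not move the pointer or disturb the other things on the bench.

Things in the scene. Friction and masses are not known exactly. Their poses are not given: they have to be found in the camera images.
- feeder: White ball feeder fixed to the bench, 130 wide (x), 265 long (y). Origin on the bench under the flap's hinge line, mid-width; x across, pointing away from the robot within 0.2 rad; y along, from tray to hopper; z up. The hopper is the half towards +y, the open grey tray the half towards -y (y -125 to 0, walls 45 high, end wall 62).
- hopper_mouth (a point): Centre of the hopper's open top, level with its rim, 145 above the bench, at y = 65 in the feeder's frame (same axes). Opening 112 across (x) by 130 along (y); only the wall at -x is taller, 175 above the bench. The steel floor inside slopes down 14 degrees to the flap, from 88 to 57 above the bench.
- flap (a joint): Steel flap (0.3 kg) closing the hopper's low end. Hinge line along the feeder's x at y = 0, 115 above the bench; plate 104 wide, 55 tall. 0 rad: hangs shut. It opens outwards (over the tray) by lifting its bar, to 1.4 rad at most, and falls shut if let go.
- flap_bar (a point): Middle of the flap's lift bar: round, diameter 10, along the feeder's x, 86 free between two flat arms, 65 from the hinge line. Flap shut: arms stand out level to the feeder's -y (bar at y = -65, 115 above the bench). At flap angle t: y = -65 cos t, height 115 + 65 sin t. Axes turn with the flap: y along the arms, from bar to hinge.
- pointer (a joint): Dark flat pointer that marks the wanted flap angle, outside the feeder's +x wall (78 from mid-width), on the same hinge line, beside a rod arc of radius 92. Stiff, set between 0.55 and 1.0 rad, not to be moved. Same zero and sense as the flap: with the arms in line with the pointer both values are equal.
- pointer_tip (a point): Tip of the pointer, 92 from the hinge line. Axes turn with the pointer: y runs from tip to hinge.
- scoop_grip (a point): Middle of the black handle of an open aluminium scoop: bar 18 wide (y), 22 tall, 78 long (x), centre 35 above the bench. Scoop axes: x from mouth to handle end (away from the robot within 0.3 rad), z up.
- scoop_lip (a point): Middle of the scoop's pouring lip, 131 from the grip point towards -x and 19 below it; scoop axes. Scoop 70 wide, walls 38 high; its flat floor (54 long) ends in a ramp rising 20 degrees to this lip. Tipped about 45 degrees mouth-down, all balls roll out. Scoop 0.16 kg without balls.
- ball0_center (a point): Centre of one of six white ceramic grinding balls, diameter 20, 25 g each, in the scoop at the start.
- ball1_center (a point): Centre of one of six white ceramic grinding balls, diameter 20, 25 g each, in the scoop at the start.
- ball2_center (a point): Centre of one of six white ceramic grinding balls, diameter 20, 25 g each, in the scoop at the start.
- ball3_center (a point): Centre of one of six white ceramic grinding balls, diameter 20, 25 g each, in the scoop at the start.
- ball4_center (a point): Centre of one of six white ceramic grinding balls, diameter 20, 25 g each, in the scoop at the start.
- ball5_center (a point): Centre of one of six white ceramic grinding balls, diameter 20, 25 g each, in the scoop at the start.
- jar: Bystander, to be left alone: small closed jar, diameter 48, height 60. Origin at the centre of its underside.
- bottle: Bystander, to be left alone: amber bottle, diameter 52, height 120. Origin at the centre of its underside.
- beaker: Bystander, to be left alone: empty glass beaker, diameter 56, height 65. Origin at the centre of its underside.
- rack: Bystander, to be left alone: tube rack, 60 x 160, about 90 high with the tubes. Origin at the centre of its underside.
- timer: Bystander, to be left alone: bench timer, 55 x 70, 20 high. Origin at the centre of its underside.
- tipbox: Bystander, to be left alone: blue box, 85 x 120, 55 high. Origin at the centre of its underside.
There are look-alikes about, which are no part of the job. Leave any yellow look-alike of the part that bears scoop_grip alone.

How it is judged:
By the outcome, as a careful person would: the job done as asked, in the order asked, and still so for the second after the job is handed in, while the arm keeps its last pose, push and grip.
It also fails if it takes over 69 s, if anything falls off the work surface, if the arm or the gripper's body presses on something with over 40 N, if the wrist force passes 120 N, or if a joint passes its speed limit or range.

## Working session

There is one attempt and no reset: what is moved stays moved. The work goes in short steps, Python scripts to look and compute and a tool call to move; the robot and the scene stay as the last step left them, time stands still between calls to the robot, and variables do not carry over. Pictures are saved under pics/ and viewed, and the job is handed in when it is done.

Besides the shell and the picture viewer there is one more tool, called by a JSON object that holds its "fn" and its "kwargs". servo_tool: Moves the arm, as the interface text tells. Shift numbers are shares of 100 mm and turn numbers shares of 90 degrees, none past 1 either way. Its arguments: {"type":"object","properties":{"targets":{"type":"array","items":{"type":"array","items":{"type":"number"}}},"grip_force":{"type":"number"}},"required":["targets"]}

```bash
ls; mkdir -p pics; python3 - <<'E'
from station import *
import cv2,numpy as np
print(get_obs())
for n in ["side","top","wrist"]:
    s=snapshot(n); cv2.imwrite(f"pics/{n}0.png",s["img"]); np.savez(f"pics/{n}0.npz",**s); print(n,s["intrinsics"],s["T"])
E
```

```text
pics
{'t': 0.0, 'joints': array([-73.16600281,  26.83420279,  -0.66533035,  91.88240526,
         0.34361771,  61.3868072 ,  -3.22567666]), 'qd': array([-0.01412942,  0.00687488, -0.0063002 ,  0.11758016, -0.07437874,
        0.03743689, -0.066517  ]), 'tau': array([ 6.69126621e-04, -5.32385516e+01,  2.14161014e-02, -2.51304996e+01,
        1.14328347e-02,  7.47532787e-03,  2.44980919e-05]), 'tool_pos': array([0.21468719, 0.6129439 , 0.24434794]), 'ee_rot': array([-1.79898791e+02,  6.73444421e-03,  1.60699114e+02]), 'ft_force': array([-0.32825902, -0.08239381, -0.13974586]), 'torque': array([ 0.01391391, -0.05745917,  0.02376422]), 'opening': 1.0013185372073703}
side [[458.22351651   0.         318.71094578]
 [  0.         458.22351651 237.95783583]
 [  0.           0.           1.        ]] [[ 0.9994395   0.0030049   0.03334148  0.50966621]
 [-0.02446535 -0.61425335  0.78872953 -0.80880435]
 [ 0.02285017 -0.78910315 -0.61383555  0.73095503]
 [ 0.          0.          0.          1.        ]]
top [[555.1247099    0.         334.01657125]
 [  0.         555.1247099  241.22934925]
 [  0.           0.           1.        ]] [[ 0.01644718 -0.99045175  0.13687524  0.33573656]
 [-0.9998525  -0.01696945 -0.00264963 -0.03092128]
 [ 0.00494702 -0.13681147 -0.99058475  1.6662312 ]
 [ 0.          0.          0.          1.        ]]
wrist [[349.17471759   0.         320.63147466]
 [  0.         349.17471759 237.9835059 ]
 [  0.           0.           1.        ]] [[ 0.33183251  0.91062346  0.24627648  0.15298423]
 [ 0.94333589 -0.31973115 -0.08882224  0.63479777]
 [-0.00214135  0.26179555 -0.96512098  0.37362433]
 [ 0.          0.          0.          1.        ]]
```

View pics/side0.png

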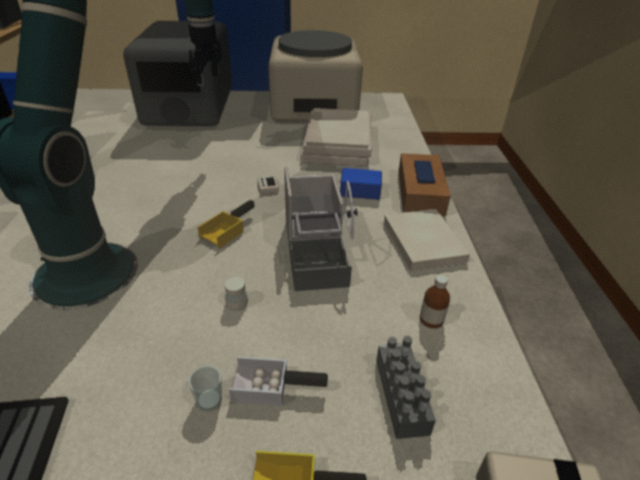

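View pics/top0.png

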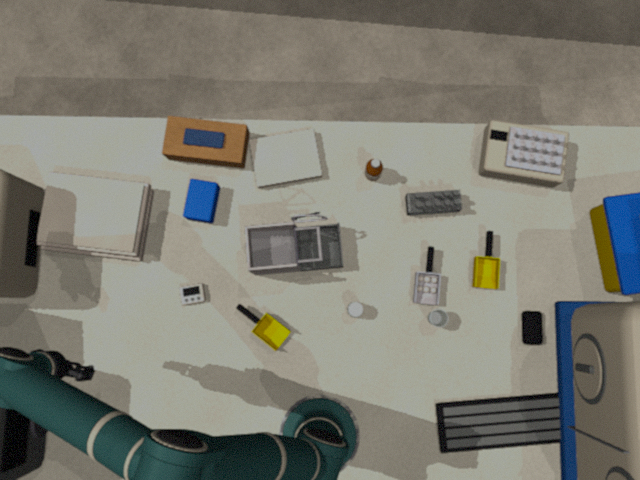

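View pics/wrist0.png

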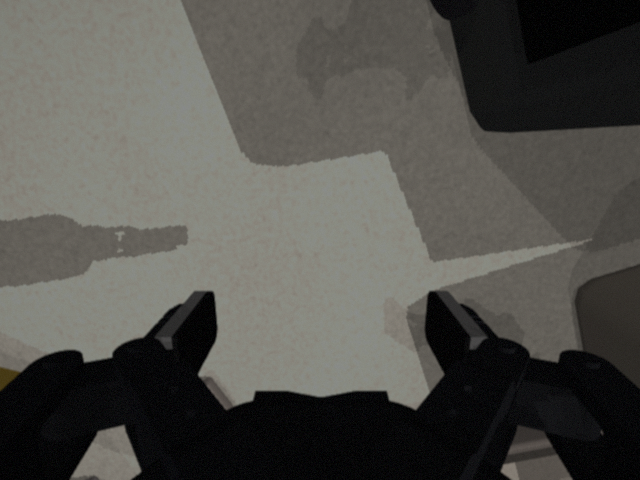

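The aluminium scoop holding the white balls is at side (258,380), with its handle at (306,379), and at top (427,288), handle (430,259). The yellow look-alikes are at top (487,270) and (270,330). The feeder is at top (294,247). Next I'll enlarge crops of these.

```bash
cat > h.py <<'E'
import numpy as np,cv2
def load(n):
    return dict(np.load(f"pics/{n}.npz"))
def dep(s,u,v,w=1):
    d=s["depth"][int(round(v))-w:int(round(v))+w+1,int(round(u))-w:int(round(u))+w+1]; d=np.median(d[d>0]) if (d>0).any() else np.nan
    p=np.linalg.inv(s["intrinsics"])@[u,v,1]*d
    return (s["T"]@np.r_[p,1])[:3]
def atz(s,u,v,z):
    r=s["T"][:3,:3]@np.linalg.inv(s["intrinsics"])@[u,v,1]; o=s["T"][:3,3]
    return o+r*(z-o[2])/r[2]
def proj(s,P):
    P=np.atleast_2d(P); T=np.linalg.inv(s["T"]); c=(P@T[:3,:3].T+T[:3,3])@s["intrinsics"].T
    return c[:,:2]/c[:,2:]
def crop(s,x0,y0,w,h,k,name,grid=20):
    c=cv2.resize(s["img"][y0:y0+h,x0:x0+w],None,fx=k,fy=k,interpolation=cv2.INTER_CUBIC)
    c=cv2.convertScaleAbs(c,alpha=1.4)
    for x in range((x0//grid+1)*grid,x0+w,grid):
        cv2.line(c,((x-x0)*k,0),((x-x0)*k,6),(0,0,255),1);cv2.putText(c,str(x),((x-x0)*k-10,18),0,.4,(0,0,255),1)
    for y in range((y0//grid+1)*grid,y0+h,grid):
        cv2.line(c,(0,(y-y0)*k),(6,(y-y0)*k),(0,0,255),1);cv2.putText(c,str(y),(8,(y-y0)*k+4),0,.4,(0,0,255),1)
    cv2.imwrite(f"pics/{name}.png",c)
E
python3 - <<'E'
from h import *
s=load("side0");t=load("top0")
crop(s,270,160,110,140,4,"c_side_feed")
crop(t,235,190,130,95,6,"c_top_feed")
crop(s,180,340,160,80,5,"c_side_sc")
crop(t,400,225,110,110,5,"c_top_sc")
E
```

```text
(no output)
```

View pics/c_side_feed.png

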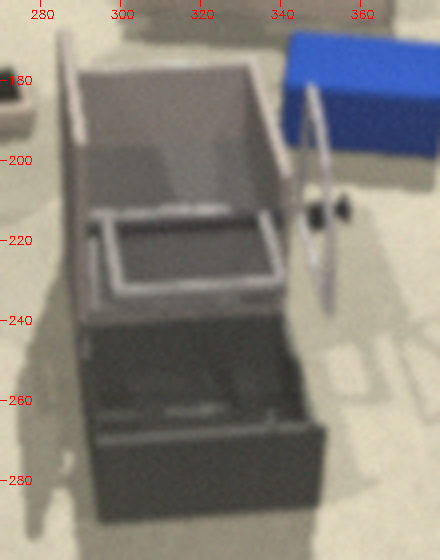

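View pics/c_top_feed.png

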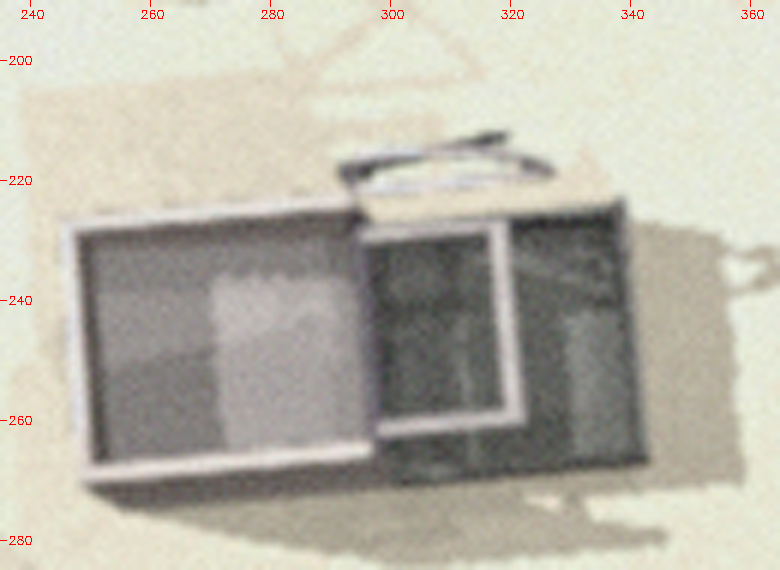

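View pics/c_side_sc.png

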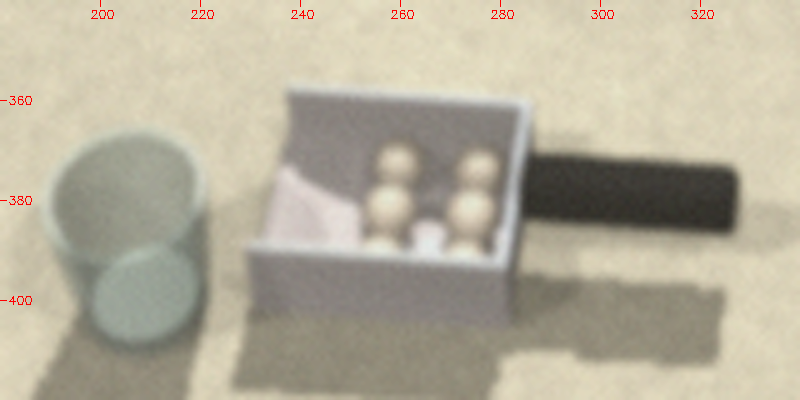

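View pics/c_top_sc.png

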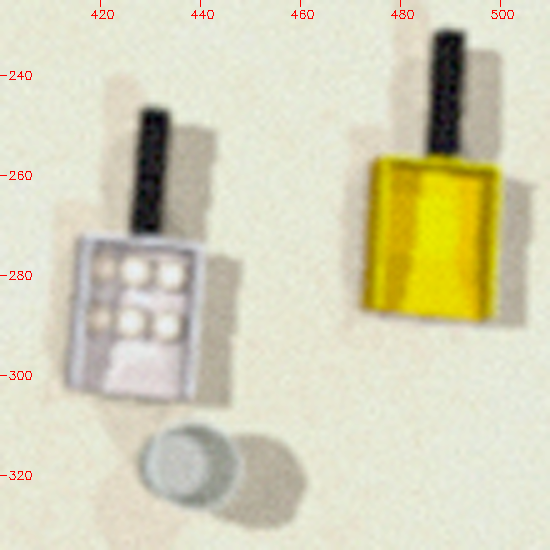

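The crops confirm the target. The bare-metal scoop with six white balls and a black handle (top (427,247)-(429,272), side (285..327,379)) fits the description. The yellow ones hold no balls. Next I'll fit the feeder and scoop poses.

```bash
cat > fit.py <<'E'
from h import *
from scipy.optimize import least_squares
s=load("side0");t=load("top0")
def W(p,P):
    c,n=np.cos(p[2]),np.sin(p[2]); P=np.atleast_2d(P)
    return np.c_[p[0]+c*P[:,0]-n*P[:,1],p[1]+n*P[:,0]+c*P[:,1],P[:,2]]
def fit(obs,p0):
    f=lambda p:np.concatenate([(proj(c,W(p,np.array(P)/1e3))[0]-np.array(uv)) for c,P,uv in obs])
    r=least_squares(f,p0,loss="soft_l1"); print("res",np.round(r.fun.reshape(-1,2),1).tolist()); return r.x
if __name__=="__main__":
    o=[(t,(65,140,145),(246.5,226.5)),(t,(65,-125,62),(339,223)),(t,(-65,-125,62),(343,267)),
     (t,(0,-65,115),(319.5,243)),(s,(-65,-125,62),(294.5,270)),(s,(65,-125,62),(325.5,267)),(s,(-65,-125,0),(295,290)),(s,(65,-125,0),(323,286)),(s,(0,-65,120),(320,231)),(t,(-65,140,175),(249,270))]
    p=fit(o,[0.5,0,0]); print("feeder",p)
    for q in [(294,247)]: pass
    o=[(t,(39,0,46),(431,246.5)),(s,(39,9,46),(326.5,373)),(s,(39,-9,46),(326.5,379)),
       (s,(39,-9,24),(326.5,386)),(t,(-131,-35,38),(438,304)),(t,(-131,35,38),(413,302.5)),(t,(-41,-35,38),(440,273)),(t,(-41,35,38),(416,272))]
    q=fit(o,[0.5,-.2,0]); print("scoop",q)
    print("handle depth top",dep(t,430,258),"mouth",W(p,[0,.065,.145]),"lip",W(q,[-.131,0,.016]))
    for n,(u,v) in dict(beaker=(438,318),timer=(192,294),jar=(355,310),bottle=(374,168)).items(): print(n,dep(t,u,v))
E
python3 fit.py
```

```text
res [[-1.7, -1.4], [0.5, -0.8], [0.4, -0.8], [1.1, 0.4], [-2.6, 0.2], [25.1, -0.9], [-2.8, 0.6], [25.8, 0.5], [-1.4, -0.4], [-2.8, 0.8]]
feeder [0.53653653 0.06736218 0.10281237]
res [[-0.1, -0.9], [0.5, -2.6], [-0.0, 0.1], [-0.4, 0.5], [-0.3, 0.7], [0.8, -0.3], [0.1, 1.1], [0.3, -0.4]]
scoop [ 0.51253826 -0.31728224 -0.08767972]
handle depth top [ 0.51496175 -0.31827906  0.04391558] mouth [[0.52986549 0.13201894 0.145     ]] lip [[ 0.38204148 -0.30581091  0.016     ]]
beaker [ 0.34064508 -0.34742033  0.00611528]
timer [0.39891937 0.38170998 0.01776525]
jar [ 0.35934901 -0.0988161   0.05870104]
bottle [ 0.77093503 -0.14821973  0.09173419]
```

```bash
sed -i 's/(325.5,267)/(351,267)/;s/(323,286)/(350.3,287)/;s/(320,231))/(320,231.7))/' fit.py; python3 fit.py; python3 - <<'E'
from fit import *
p=[0.5365,0.0674,0.1028]
for a in [0,.4,.55,.65,.75,.85,1.0,1.2]:
    P=np.array([[78,-92*np.cos(a),115+92*np.sin(a)]])/1e3
    print(a,proj(t,W(p,P)).round(1),proj(s,W(p,P)).round(1))
print(proj(t,W(p,[.078,0,.115])),proj(s,W(p,[.078,0,.115])))
for z in (65,70,74,78,82):print(z,proj(t,W(p,[z/1e3,0,.145])),proj(s,W(p,[z/1e3,0,.145])))
crop(s,330,170,40,75,8,"c_ptr",10)
E
```

```text
res [[-1.5, -1.5], [0.6, -1.7], [0.9, -1.7], [1.4, -0.3], [-1.4, 0.6], [0.8, -0.7], [-1.6, 1.1], [-0.3, -0.4], [-0.4, -0.8], [-2.2, 0.6]]
feeder [0.53815422 0.06633334 0.11114915]
res [[-0.1, -0.9], [0.5, -2.6], [-0.0, 0.1], [-0.4, 0.5], [-0.3, 0.7], [0.8, -0.3], [0.1, 1.1], [0.3, -0.4]]
scoop [ 0.51253826 -0.31728224 -0.08767972]
handle depth top [ 0.51496175 -0.31827906  0.04391558] mouth [[0.53094439 0.13093224 0.145     ]] lip [[ 0.38204148 -0.30581091  0.016     ]]
beaker [ 0.34064508 -0.34742033  0.00611528]
timer [0.39891937 0.38170998 0.01776525]
jar [ 0.35934901 -0.0988161   0.05870104]
bottle [ 0.77093503 -0.14821973  0.09173419]
0 [[327.8 215.5]] [[355.3 237.7]]
0.4 [[325.1 213.4]] [[355.8 222.6]]
0.55 [[322.7 212.7]] [[355.7 216.3]]
0.65 [[320.8 212.4]] [[355.5 212. ]]
0.75 [[318.6 212. ]] [[355.2 207.8]]
0.85 [[316.1 211.8]] [[354.8 203.6]]
1.0 [[312.  211.6]] [[354.1 197.6]]
1.2 [[305.8 211.5]] [[353.  190.3]]
[[295.44177591 218.21546129]] [[347.8681104  213.85186636]]
65 [[295.11142701 220.88536603]] [[343.13486434 203.4942355 ]]
70 [[294.97347551 219.11965571]] [[345.26581119 203.38296475]]
74 [[294.86320171 217.70820615]] [[346.96891725 203.29403439]]
78 [[294.75300551 216.29774984]] [[348.67055743 203.20518056]]
82 [[294.64288684 214.88828575]] [[350.37073364 203.11640318]]
```

View pics/c_ptr.png

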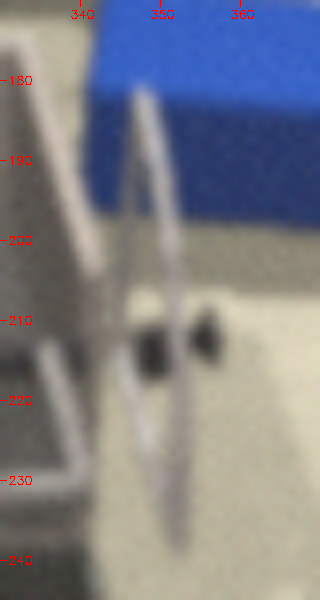

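```bash
cat > plan.py <<'E'
import sys,numpy as np
from scipy.spatial.transform import Rotation as Ro
from station import *
def plan(pos,rpy):
    o=get_obs(); R=Ro.from_euler('xyz',o['ee_rot'],degrees=True); T=Ro.from_euler('xyz',rpy,degrees=True)
    d=R.inv().apply(np.array(pos)-o['tool_pos'])/.1
    r=(R.inv()*T).as_rotvec(degrees=True)/90
    print("shift",d.round(3),"turn",r.round(3),"joints",o['joints'].round(1),"t",round(o['t'],2))
a=list(map(float,sys.argv[1:7])); plan(a[:3],a[3:])
E
python3 plan.py .42 .30 .35 180 0 80
python3 plan.py .5125 -.317 .2 180 0 -5
```

```text
shift [-2.972 -2.278 -1.051] turn [-0.001  0.001  0.897] joints [-73.2  26.8  -0.7  91.9   0.3  61.4  -3.2] t 0.15
shift [-5.885 -7.793  0.457] turn [-0.000e+00  1.000e-03  1.841e+00] joints [-73.2  26.8  -0.7  91.9   0.3  61.4  -3.2] t 0.15
```

{"fn": "servo_tool", "kwargs": {"targets": [[-0.5,-0.38,-0.3,0,0,0.1,1],[-1,-0.77,-0.5,0,0,0.22,1],[-1,-0.77,-0.5,0,0,0.33,1]]}}

```text
t: 0.52
tool_pos: [0.2877, 0.5045, 0.297]
ee_rot: [179.9, 0.0, 130.3]
ft_force: [-0.5, 0.3, -0.3]
opening: 0.998
```

```bash
python3 plan.py .42 .30 .35 180 0 80
```

```text
shift [-2.416 -0.311 -0.529] turn [ 0.002 -0.     0.559] joints [-69.2  17.1   6.8  99.1  -2.1  63.8 -21.4] t 0.53
```

{"fn": "servo_tool", "kwargs": {"targets": [[-0.5,-0.07,-0.15,0,0,0.1,1],[-1,-0.13,-0.25,0,0,0.2,1],[-1,-0.13,-0.25,0,0,0.3,1]]}}

```text
t: 0.9
tool_pos: [0.343, 0.4202, 0.3215]
ee_rot: [179.9, -0.0, 103.3]
ft_force: [-0.5, -0.2, 0.6]
opening: 1.003
```

```bash
python3 plan.py .43 .25 .35 180 0 60
```

```text
shift [-1.856  0.457 -0.285] turn [ 0.001 -0.001  0.481] joints [-65.7  11.9  13.3 102.8  -2.9  65.5 -38.2] t 0.9
```

{"fn": "servo_tool", "kwargs": {"targets": [[-0.5,0.12,-0.15,0,0,0.1,1],[-1,0.25,-0.28,0,0,0.2,1],[-1,0.25,-0.28,0,0,0.3,1],[-1,0.25,-0.28,0,0,0.4,1]]}}

```text
t: 1.4
tool_pos: [0.3883, 0.332, 0.3485]
ee_rot: [-180.0, -0.0, 67.6]
ft_force: [0.0, -0.9, -0.8]
opening: 1.003
```

```bash
python3 plan.py .45 .13 .35 180 0 20
```

```text
shift [-1.632  1.34  -0.016] turn [-0.    -0.     0.529] joints [-62.4   7.3  20.2 104.9  -2.7  68.2 -63.8] t 1.4
```

{"fn": "servo_tool", "kwargs": {"targets": [[-0.5,0.4,0,0,0,0.1,1],[-1,0.8,0,0,0,0.2,1],[-1,0.8,0,0,0,0.3,1],[-1,0.8,0,0,0,0.4,1]]}}

```text
t: 1.9
tool_pos: [0.4249, 0.2089, 0.3483]
ee_rot: [-180.0, -0.0, 31.6]
ft_force: [-0.1, -0.8, -0.4]
opening: 0.999
```

```bash
python3 plan.py .45 .0 .35 180 0 -5; python3 - <<'E'
from h import *
from station import *
s=snapshot("wrist");np.savez("pics/w1.npz",**s);cv2.imwrite("pics/w1.png",s["img"])
E
```

```text
shift [-0.88   1.912 -0.018] turn [-0.    -0.     0.406] joints [-56.3   2.8  27.4 109.8  -1.4  67.8 -86.8] t 1.9
```

View pics/w1.png

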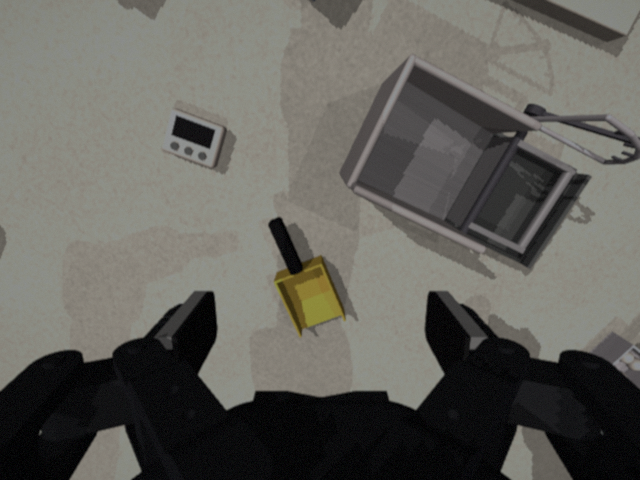

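{"fn": "servo_tool", "kwargs": {"targets": [[-0.25,0.5,0,0,0,0.1,1],[-0.45,1,0,0,0,0.2,1],[-0.45,1,0,0,0,0.3,1],[-0.45,1,0,0,0,0.4,1]]}}

```text
t: 2.45
tool_pos: [0.4395, 0.1008, 0.3483]
ee_rot: [-180.0, 0.0, -4.2]
ft_force: [-1.0, 0.1, -0.9]
opening: 1.002
```

```bash
python3 plan.py .5 -.15 .3 180 0 -5; python3 - <<'E'
from h import *
from station import *
s=snapshot("wrist");np.savez("pics/w2.npz",**s);cv2.imwrite("pics/w2.png",s["img"])
E
```

```text
shift [0.789 2.456 0.482] turn [-0.     0.     0.008] joints [ -50.1   -0.4   33.3  112.6    0.2   67.7 -111.1] t 2.45
```

View pics/w2.png

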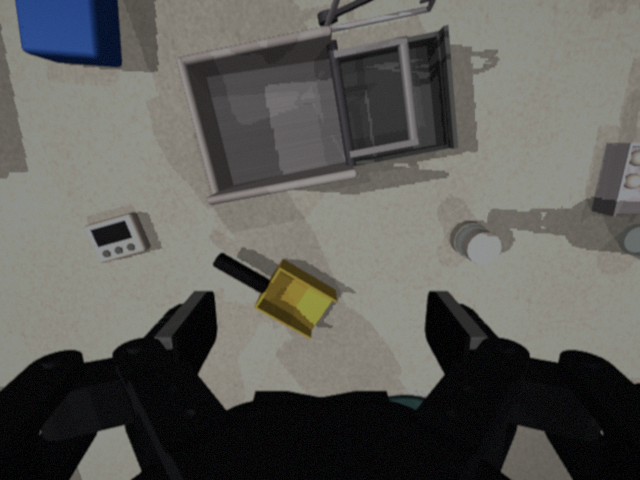

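{"fn": "servo_tool", "kwargs": {"targets": [[0.2,0.5,0.1,0,0,0,1],[0.35,1,0.2,0,0,0,1],[0.35,1,0.2,0,0,0,1]]}}

```text
t: 2.88
tool_pos: [0.4674, -0.0045, 0.3278]
ee_rot: [179.9, 0.0, -4.2]
ft_force: [-1.1, 0.5, -0.2]
opening: 0.998
```

{"fn": "servo_tool", "kwargs": {"targets": [[0.2,0.5,0.1,0,0,0,1],[0.3,1,0.2,0,0,0,1],[0.3,1,0.2,0,0,0,1]]}}

```text
t: 3.25
tool_pos: [0.4899, -0.1055, 0.3078]
ee_rot: [179.9, 0.1, -4.2]
ft_force: [0.3, 0.1, 0.7]
opening: 0.999
```

```bash
python3 plan.py .5125 -.317 .2 180 0 -5; python3 - <<'E'
from h import *
from station import *
s=snapshot("wrist");np.savez("pics/w3.npz",**s);cv2.imwrite("pics/w3.png",s["img"])
E
```

```text
shift [0.38  2.091 1.081] turn [0.001 0.001 0.009] joints [-32.8   9.5  46.7 110.4  -7.6  63.2 -77.3] t 3.25
```

View pics/w3.png

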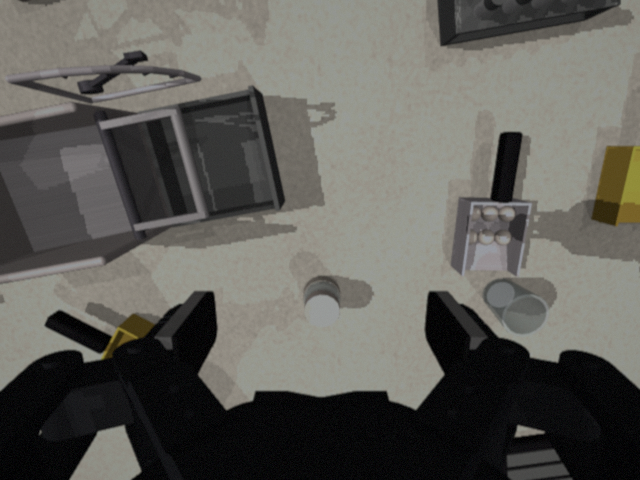

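This wrist view shows the pointer hub at (92,87) and its tip at (138,57). The scoop handle runs from (509,134) to (503,199).

```bash
python3 - <<'E'
from h import *
s=load("w3"); crop(s,0,30,300,220,3,"w3f"); crop(s,440,120,110,180,4,"w3s")
E
```

```text
(no output)
```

View pics/w3f.png

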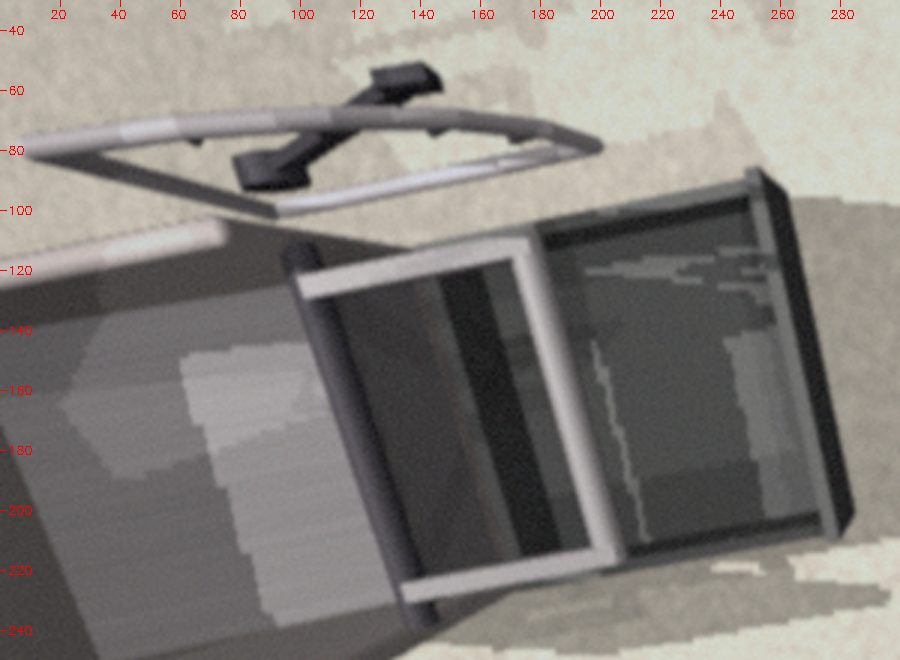

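View pics/w3s.png

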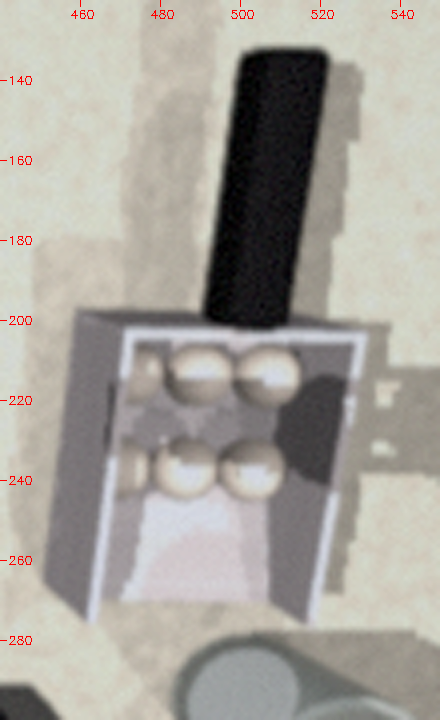

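```bash
cat > fit2.py <<'E'
from fit import *
w=load("w3")
o=[(t,(65,140,145),(246.5,226.5)),(t,(65,-125,62),(339,223)),(t,(-65,-125,62),(343,267)),
 (t,(0,-65,115),(319.5,243)),(s,(-65,-125,62),(294.5,270)),(s,(65,-125,62),(351,267)),(s,(-65,-125,0),(295,290)),(s,(65,-125,0),(350.3,287)),(s,(0,-65,120),(320,231.7)),(t,(-65,140,175),(249,270)),
 (w,(65,-125,62),(255,86.7)),(w,(-65,-125,62),(278.7,209)),(w,(0,-65,120),(189.3,162.7))]
def feeder(): return fit(o,[0.5,0,0])
def toF(p,X):
    d=np.atleast_2d(X)-[p[0],p[1],0]; c,n=np.cos(p[2]),np.sin(p[2])
    return np.c_[c*d[:,0]+n*d[:,1],-n*d[:,0]+c*d[:,1],d[:,2]]
if __name__=="__main__":
    p=feeder(); print("feeder",p)
    for uv in [(93,87),(100,84),(108,76),(112,73),(120,65.5),(125,61),(130,57),(135,55),(140,55),(145,58),(189,162),(192,175),(186,150),(110,170)]:
        print(uv,toF(p,dep(w,*uv,w=0)).round(4)[0])
    for a in (.55,.6,.65,.7,.75,.8,.9): print(a,[proj(w,W(p,[x,-.092*np.cos(a),.115+.092*np.sin(a)])).round(1)[0] for x in(.074,.078,.082)])
    print(proj(w,W(p,[.078,0,.115])))
    q=fit([(t,(39,0,46),(431,246.5)),(s,(39,9,46),(326.5,373)),(s,(39,-9,46),(326.5,379)),
       (s,(39,-9,24),(326.5,386)),(t,(-131,-35,38),(438,304)),(t,(-131,35,38),(413,302.5)),(t,(-41,-35,38),(440,273)),(t,(-41,35,38),(416,272)),
       (w,(39,0,46),(511.5,133)),(w,(-131,35,38),(463,275.5)),(w,(-131,-35,38),(517.5,276)),(w,(-41,35,38),(472,202.5)),(w,(-41,-35,38),(531,203.8))],[.5,-.3,0]); print("scoop",q)
    for uv in [(510,140),(506,165),(503,190)]: print(dep(w,*uv))
E
python3 fit2.py
```

```text
res [[-2.0, -2.7], [0.1, -1.9], [-0.0, -1.9], [0.7, -0.8], [-1.1, -0.2], [1.1, -1.2], [-1.3, 0.2], [-0.1, -0.9], [0.1, -1.4], [-3.2, -0.6], [-1.1, -2.3], [1.9, 2.3], [3.2, 1.6]]
feeder [0.54006335 0.06856036 0.1011236 ]
(93, 87) [ 0.0754 -0.0017  0.1232]
(100, 84) [ 0.0764 -0.0087  0.1241]
(108, 76) [ 0.0768 -0.0258  0.1405]
(112, 73) [ 0.0761 -0.0336  0.1486]
(120, 65.5) [ 0.0702 -0.0581  0.1836]
(125, 61) [ 0.0776 -0.0535  0.1649]
(130, 57) [ 0.0774 -0.061   0.172 ]
(135, 55) [ 0.0781 -0.0646  0.1715]
(140, 55) [ 0.0775 -0.0679  0.1714]
(145, 58) [ 0.0769 -0.0682  0.1652]
(189, 162) [ 0.0025 -0.0628  0.1208]
(192, 175) [-0.009  -0.062   0.1199]
(186, 150) [ 0.0129 -0.0629  0.1206]
(110, 170) [0.0097 0.0422 0.0638]
0.55 [array([161.5,  60.4]), array([159.9,  54.3]), array([158.2,  48.1])]
0.6 [array([155.7,  59.8]), array([154. ,  53.6]), array([152.3,  47.4])]
0.65 [array([149.5,  59.3]), array([147.8,  53. ]), array([146. ,  46.7])]
0.7 [array([143. ,  58.9]), array([141.2,  52.5]), array([139.4,  46.1])]
0.75 [array([136.1,  58.6]), array([134.3,  52.1]), array([132.4,  45.6])]
0.8 [array([129. ,  58.4]), array([127.1,  51.8]), array([125.1,  45.2])]
0.9 [array([113.8,  58.2]), array([111.8,  51.5]), array([109.8,  44.8])]
[[96.09216276 85.67494925]]
res [[-0.3, -1.3], [1.2, -2.8], [0.8, -0.2], [0.4, 0.2], [-0.1, 0.2], [1.0, -0.7], [0.1, 0.5], [0.3, -0.8], [3.6, -1.4], [-1.2, 1.4], [1.4, 1.2], [-1.4, 1.5], [0.0, 0.5]]
scoop [ 0.51390249 -0.31702265 -0.07980973]
[ 0.54442799 -0.31499736  0.04651766]
[ 0.51809824 -0.31255131  0.04627849]
[ 0.49070489 -0.31099079  0.04629725]
```

{"fn": "servo_tool", "kwargs": {"targets": [[0.2,0.5,0.3,0,0,0,1],[0.2,1,0.6,0,0,0,1],[0.2,1,0.6,0,0,0.0,1]]}}

```text
t: 3.68
tool_pos: [0.5016, -0.2054, 0.2463]
ee_rot: [179.9, 0.3, -4.1]
ft_force: [-0.5, 1.1, 0.1]
opening: 1.0
```

```bash
python3 plan.py .514 -.315 .15 180 0 -4.6
```

```text
shift [0.208 1.083 0.963] turn [0.001 0.003 0.005] joints [-19.4  20.2  47.4 109.2 -17.2  58.2 -58.6] t 3.67
```

{"fn": "servo_tool", "kwargs": {"targets": [[0.2,0.5,0.3,0,0,0,1],[0.2,1,0.7,0,0,0,1],[0.2,1,0.96,0,0,0.0,1],[0.2,1,0.96,0,0,0.0,1]]}}

```text
t: 4.18
tool_pos: [0.5165, -0.3019, 0.1506]
ee_rot: [-179.8, 0.2, -3.8]
ft_force: [-0.5, 1.3, -0.1]
opening: 0.999
```

```bash
python3 plan.py .514 -.315 .03 180 0 -4.6; python3 - <<'E'
from h import *
from station import *
s=snapshot("wrist");np.savez("pics/w4.npz",**s);cv2.imwrite("pics/w4.png",s["img"])
E
```

```text
shift [-0.012  0.136  1.206] turn [-0.002  0.002  0.009] joints [ -3.7  33.3  41.9 105.6 -27.8  52.  -42.6] t 4.17
```

View pics/w4.png

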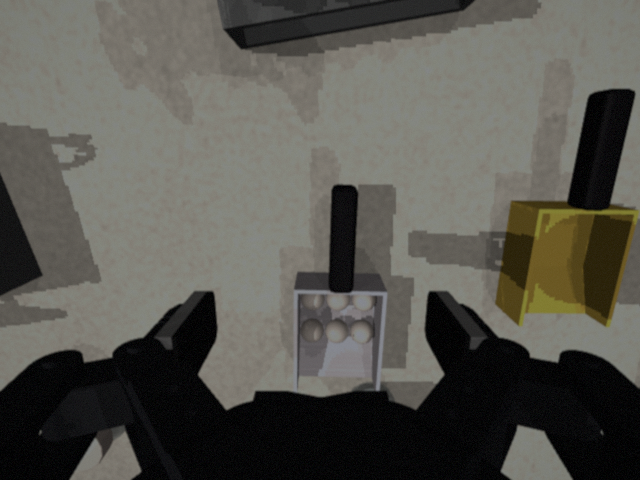

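```bash
python3 - <<'E'
from h import *
s=load("w4")
for uv in [(344,195),(343,215),(343,240),(342,265),(341,282)]: print(dep(s,*uv))
E
```

```text
[ 0.54836582 -0.31968642  0.04654251]
[ 0.53478579 -0.31832502  0.04654734]
[ 0.5170794  -0.31743846  0.04630602]
[ 0.49890021 -0.31578315  0.04669217]
[ 0.48602226 -0.31440451  0.04662119]
```

{"fn": "servo_tool", "kwargs": {"targets": [[-0.01,0.16,0.3,0,0,0.01,1],[-0.01,0.16,0.7,0,0,0.01,1],[-0.01,0.16,1,0,0,0.01,1],[-0.01,0.16,1,0,0,0.01,1]]}}

```text
t: 4.72
tool_pos: [0.5152, -0.3183, 0.0522]
ee_rot: [-179.9, 0.1, -4.7]
ft_force: [0.4, -0.3, 1.0]
opening: 1.001
```

```bash
python3 plan.py .514 -.317 .03 180 0 -4.6
```

```text
shift [-0.012 -0.012  0.222] turn [-0.001  0.001 -0.001] joints [  2.2  41.7  36.  106.7 -34.9  43.2 -37. ] t 4.72
```

{"fn": "servo_tool", "kwargs": {"targets": [[-0.01,-0.01,0.22,0,0,0,1],[-0.01,-0.01,0.22,0,0,0,1],[-0.01,-0.01,0.22,0,0,0,0],[-0.01,-0.01,0.22,0,0,0,0],[-0.01,-0.01,0.22,0,0,0,0]], "grip_force": 90}}

```text
t: 5.35
tool_pos: [0.5136, -0.3199, 0.0308]
ee_rot: [180.0, -0.0, -4.9]
ft_force: [0.6, 0.3, -0.0]
opening: 0.381
```

{"fn": "servo_tool", "kwargs": {"targets": [[0,0,0,0,0,0,0],[0,0,0,0,0,0,0],[0,0,0,0,0,0,0]]}}

```text
t: 5.72
tool_pos: [0.5135, -0.3197, 0.0307]
ee_rot: [-180.0, -0.0, -4.9]
ft_force: [-0.6, 1.5, 4.6]
opening: 0.2
```

{"fn": "servo_tool", "kwargs": {"targets": [[0,0,-0.1,0,0,0,0],[0,0,-0.25,0,0,0,0],[0,0,-0.45,0,0,0,0],[0,0,-0.7,0,0,0,0],[0,0,-1.0,0,0,0,0]]}}

```text
t: 6.35
tool_pos: [0.5132, -0.3197, 0.132]
ee_rot: [180.0, -0.0, -4.9]
ft_force: [-0.4, 1.2, -3.1]
opening: 0.194
```

{"fn": "servo_tool", "kwargs": {"targets": [[0,0,-0.25,0,0,0,0],[0,0,-0.5,0,0,0,0],[0,0,-0.75,0,0,0,0],[0,0,-1.0,0,0,0,0],[0,0,-1.0,0,0,0,0]]}}

```text
t: 6.98
tool_pos: [0.5141, -0.3206, 0.233]
ee_rot: [179.9, -0.3, -4.9]
ft_force: [0.1, 0.3, -3.7]
opening: 0.199
```

```bash
python3 plan.py .612 .137 .27 180 0 5.8; python3 - <<'E'
from h import *
from station import *
s=snapshot("side");np.savez("pics/s5.npz",**s);cv2.imwrite("pics/s5.png",s["img"])
E
```

```text
shift [ 0.585 -4.643 -0.373] turn [ 0.001 -0.003 -0.119] joints [ -5.4  28.2  46.3 101.5 -23.3  60.1 -45.6] t 6.97
```

View pics/s5.png

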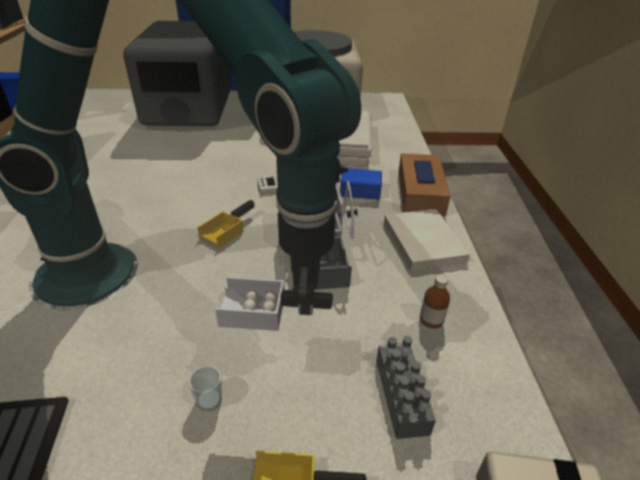

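{"fn": "servo_tool", "kwargs": {"targets": [[0.05,-0.12,-0.1,0,0,0,0],[0.1,-0.3,-0.3,0,0,0,0],[0.12,-0.5,-0.5,0,0,-0.01,0],[0.12,-0.75,-0.6,0,0,-0.02,0],[0.12,-1,-0.7,0,0,-0.03,0]]}}

```text
t: 7.65
tool_pos: [0.534, -0.2192, 0.3002]
ee_rot: [-180.0, 0.1, -2.1]
ft_force: [1.5, -0.9, -3.7]
opening: 0.196
```

{"fn": "servo_tool", "kwargs": {"targets": [[0.05,-0.25,0,0,0,0,0],[0.1,-0.5,0,0,0,0,0],[0.12,-0.75,0,0,0,-0.01,0],[0.12,-1,0,0,0,-0.03,0]]}}

```text
t: 8.15
tool_pos: [0.5496, -0.1197, 0.2998]
ee_rot: [-180.0, 0.1, 0.6]
ft_force: [0.5, -0.3, -2.7]
opening: 0.193
```

{"fn": "servo_tool", "kwargs": {"targets": [[0.05,-0.25,0,0,0,0,0],[0.1,-0.5,0,0,0,0,0],[0.12,-0.75,0,0,0,-0.01,0],[0.12,-1,0,0,0,-0.03,0]]}}

```text
t: 8.65
tool_pos: [0.5606, -0.0198, 0.2998]
ee_rot: [180.0, 0.1, 3.3]
ft_force: [0.6, 0.5, -2.4]
opening: 0.193
```

```bash
python3 plan.py .62 .137 .31 180 0 5.8
```

```text
shift [ 0.684 -1.53  -0.103] turn [ 0.     0.001 -0.028] joints [-37.1  17.8  44.4 103.3 -13.7  64.5 -74.8] t 8.65
```

```bash
cat > pour.py <<'E'
import numpy as np
m=np.array([.5322,.1321]); a=.105; ax=np.array([np.cos(a),np.sin(a)])
def tcp(phi,lx,lz):
    f=np.radians(phi); X=np.array([np.cos(f),np.sin(f)]); Z=np.array([-np.sin(f),np.cos(f)])
    g=np.array([lx,lz])+.131*X+.019*Z-.005*Z
    return [*(m+ax*g[0]).round(4),round(g[1],4),180,-phi,round(np.degrees(a),1)]
for k in [(0,.005,.25),(10,.005,.21),(20,.005,.17),(30,.005,.16),(40,.005,.15),(50,.005,.15),(60,.005,.15)]: print(k,*tcp(*k))
E
python3 pour.py; python3 plan.py .6675 .1464 .275 180 0 6
```

```text
(0, 0.005, 0.25) 0.6675 0.1464 0.264 180 0 6.0
(10, 0.005, 0.21) 0.6631 0.1459 0.2465 180 -10 6.0
(20, 0.005, 0.17) 0.6548 0.145 0.228 180 -20 6.0
(30, 0.005, 0.16) 0.643 0.1438 0.2376 180 -30 6.0
(40, 0.005, 0.15) 0.628 0.1422 0.2449 180 -40 6.0
(50, 0.005, 0.15) 0.6102 0.1403 0.2594 180 -50 6.0
(60, 0.005, 0.15) 0.5903 0.1382 0.2704 180 -60 6.0
shift [ 1.164 -1.597  0.247] turn [ 0.     0.001 -0.03 ] joints [-37.1  17.8  44.4 103.3 -13.7  64.5 -74.8] t 8.65
```

{"fn": "servo_tool", "kwargs": {"targets": [[0.15,-0.25,0,0,0,0,0],[0.35,-0.5,0,0,0,-0.01,0],[0.55,-0.75,0,0,0,-0.02,0],[0.7,-0.95,0,0,0,-0.03,0],[0.8,-1,0,0,0,-0.03,0]]}}

```text
t: 9.28
tool_pos: [0.636, 0.0857, 0.2995]
ee_rot: [-180.0, 0.0, 6.1]
ft_force: [-0.3, 0.3, -3.0]
opening: 0.196
```

{"fn": "servo_tool", "kwargs": {"targets": [[0.15,-0.2,0,0,0,0,0],[0.3,-0.4,0,0,0,0,0],[0.37,-0.55,0.1,0,0,0,0],[0.37,-0.6,0.2,0,0,0,0]]}}

```text
t: 9.78
tool_pos: [0.6655, 0.1471, 0.2788]
ee_rot: [180.0, 0.1, 5.9]
ft_force: [0.6, 0.4, -3.6]
opening: 0.19
```

```bash
python3 plan.py .6675 .1464 .264 180 0 6; python3 plan.py .6548 .145 .228 180 -20 6;python3 - <<'E'
from h import *
from station import *
for n in ("side","top"):
    s=snapshot(n);np.savez(f"pics/{n}6.npz",**s);cv2.imwrite(f"pics/{n}6.png",s["img"][100:400] if n=="side" else s["img"])
E
```

```text
shift [0.019 0.009 0.148] turn [ 0.     0.001 -0.001] joints [-41.3  31.8  38.9  86.9 -20.8  68.7 -83.1] t 9.78
shift [-0.108  0.009  0.508] turn [ 0.     0.223 -0.001] joints [-41.3  31.8  38.9  86.9 -20.8  68.7 -83.1] t 9.78
```

View pics/side6.png

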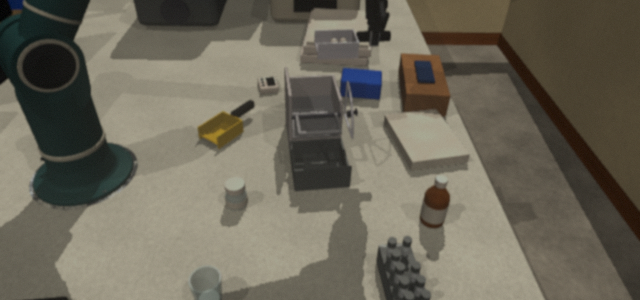

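View pics/top6.png

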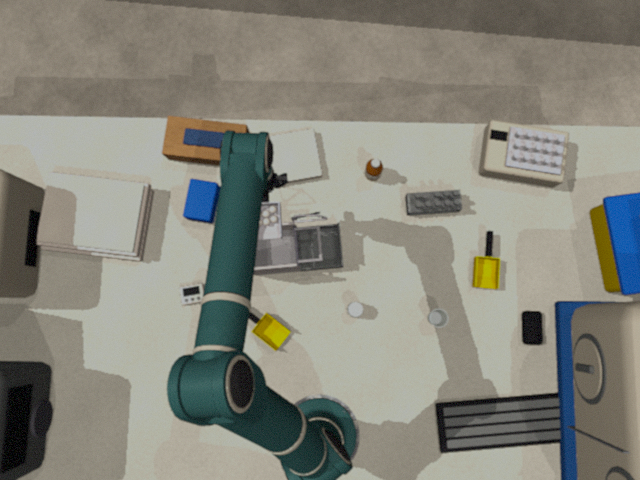

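{"fn": "servo_tool", "kwargs": {"targets": [[0.0,0.01,0.12,0,0.04,0,0],[-0.03,0.01,0.22,0,0.09,0,0],[-0.06,0.01,0.34,0,0.14,0,0],[-0.09,0.01,0.44,0,0.18,0,0],[-0.11,0.01,0.51,0,0.22,0,0]]}}

```text
t: 10.5
tool_pos: [0.654, 0.1425, 0.2291]
ee_rot: [180.0, -19.9, 5.8]
ft_force: [-0.3, -0.4, -3.4]
opening: 0.193
```

```bash
python3 plan.py .6548 .145 .228 180 -20 6; python3 plan.py .643 .1438 .2376 180 -30 6;python3 plan.py .628 .1422 .245 180 -40 6;python3 plan.py .6102 .1403 .2594 180 -50 6;python3 - <<'E'
from h import *
from station import *
s=snapshot("side");np.savez("pics/s7.npz",**s);crop(s,260,100,150,130,5,"s7")
E
```

```text
shift [ 0.006 -0.024  0.014] turn [ 0.001  0.002 -0.002] joints [-47.3  24.1  39.1 107.3 -21.8  35.2 -81.7] t 10.5
shift [-0.073 -0.024 -0.117] turn [ 0.001  0.113 -0.002] joints [-47.3  24.1  39.1 107.3 -21.8  35.2 -81.7] t 10.5
shift [-0.19  -0.023 -0.238] turn [ 0.001  0.224 -0.002] joints [-47.3  24.1  39.1 107.3 -21.8  35.2 -81.7] t 10.5
shift [-0.309 -0.022 -0.434] turn [ 0.001  0.335 -0.002] joints [-47.3  24.1  39.1 107.3 -21.8  35.2 -81.7] t 10.5
```

View pics/s7.png

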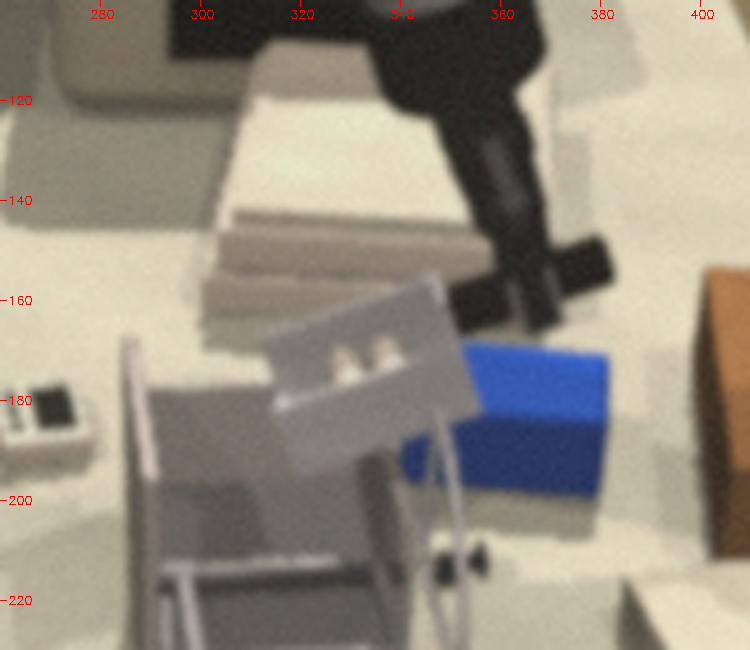

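{"fn": "servo_tool", "kwargs": {"targets": [[-0.04,-0.02,-0.06,0,0.05,0,0],[-0.07,-0.02,-0.12,0,0.11,0,0],[-0.07,-0.02,-0.12,0,0.11,0,0]]}}

```text
t: 10.92
tool_pos: [0.6424, 0.1441, 0.2379]
ee_rot: [-179.9, -29.5, 5.8]
ft_force: [-0.2, 0.8, -1.0]
opening: 0.198
```

```bash
python3 plan.py .628 .1422 .250 180 -40 6;python3 - <<'E'
from h import *
from station import *
s=snapshot("side");np.savez("pics/s8.npz",**s);crop(s,260,100,150,130,5,"s8")
E
```

```text
shift [-0.067  0.004 -0.177] turn [ 0.     0.117 -0.002] joints [-51.5  19.4  40.2 115.5 -20.8  21.2 -82.8] t 10.93
```

View pics/s8.png

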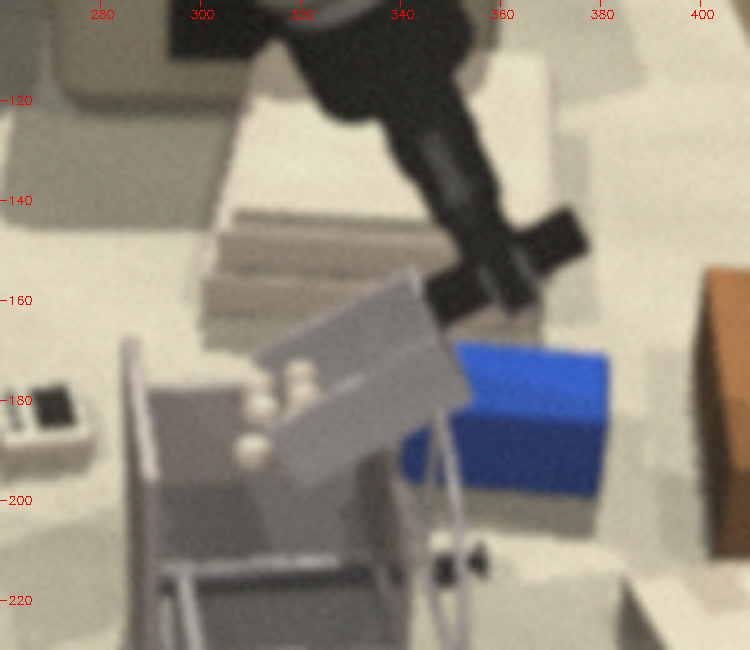

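Balls are rolling over the lip into the hopper at (250,450). I'll tilt a little further and let the rest run out.

{"fn": "servo_tool", "kwargs": {"targets": [[-0.02,0,-0.08,0,0.04,0,0],[-0.04,0,-0.12,0,0.07,0,0],[-0.04,0,-0.12,0,0.07,0,0],[-0.04,0,-0.12,0,0.07,0,0]]}}

```text
t: 11.48
tool_pos: [0.6359, 0.144, 0.2474]
ee_rot: [180.0, -36.0, 5.9]
ft_force: [0.5, -0.2, -2.8]
opening: 0.196
```

```bash
python3 plan.py .628 .1422 .255 180 -40 6;python3 - <<'E'
from h import *
from station import *
s=snapshot("side");np.savez("pics/s9.npz",**s);crop(s,260,100,150,130,5,"s9")
E
```

```text
shift [-0.021  0.01  -0.109] turn [ 0.001  0.044 -0.001] joints [-54.7  16.6  41.7 120.4 -19.7  12.  -83.9] t 11.47
```

View pics/s9.png

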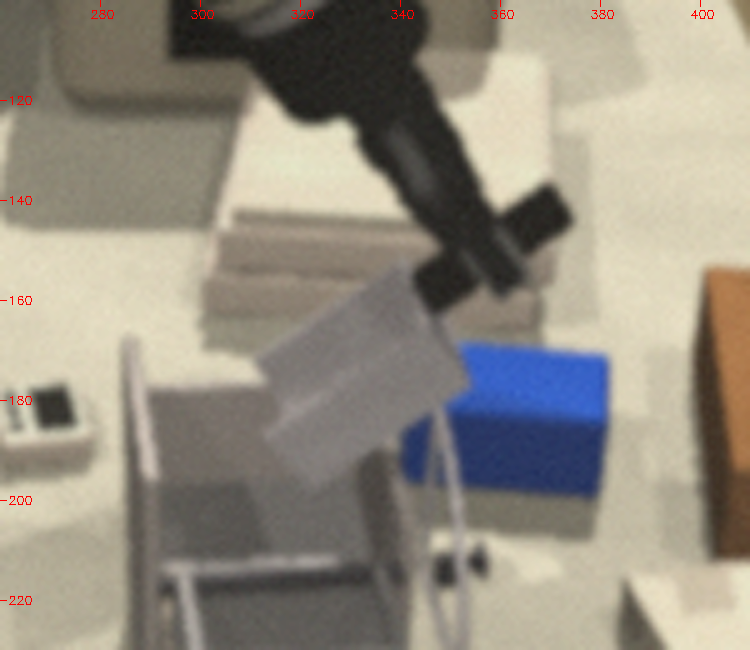

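{"fn": "servo_tool", "kwargs": {"targets": [[0,0,0,0,0,0,0],[0,0,0,0,0,0,0]]}}

```text
t: 11.78
tool_pos: [0.635, 0.1439, 0.2467]
ee_rot: [180.0, -36.0, 5.9]
ft_force: [0.1, -0.1, -1.0]
opening: 0.197
```

```bash
python3 - <<'E'
from h import *
from station import *
s=snapshot("wrist");np.savez("pics/w10.npz",**s);cv2.imwrite("pics/w10.png",cv2.convertScaleAbs(s["img"],alpha=1.4))
E
```

```text
(no output)
```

View pics/w10.png

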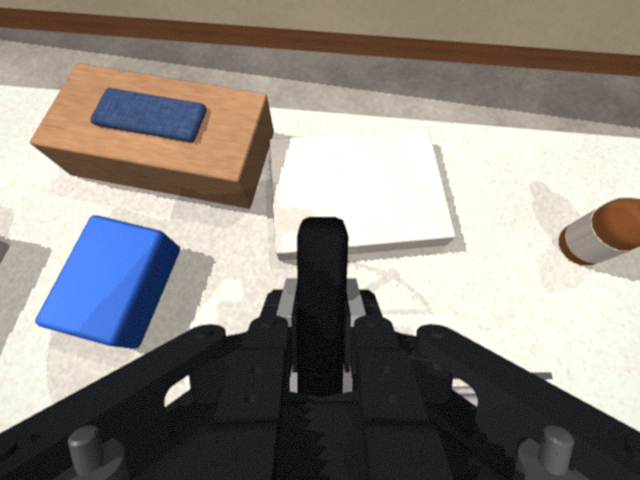

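{"fn": "servo_tool", "kwargs": {"targets": [[0.03,0,-0.1,0,-0.08,0,0],[0.06,0,-0.25,0,-0.16,0,0],[0.1,0,-0.4,0,-0.24,0,0],[0.1,0,-0.5,0,-0.33,0,0],[0.1,0,-0.5,0,-0.4,0,0]]}}

```text
t: 12.45
tool_pos: [0.6143, 0.1423, 0.2944]
ee_rot: [-180.0, 0.1, 5.9]
ft_force: [-0.0, 0.3, -2.0]
opening: 0.189
```

```bash
python3 plan.py .60 .04 .3 180 0 4;python3 - <<'E'
from h import *
from station import *
s=snapshot("side");np.savez("pics/s11.npz",**s);crop(s,260,60,150,170,4,"s11")
s=snapshot("top");np.savez("pics/t11.npz",**s);crop(s,210,160,150,120,5,"t11")
E
```

```text
shift [-0.248  1.002 -0.057] turn [-0.001  0.001  0.022] joints [-48.   26.5  44.4  93.9 -19.8  67.7 -83.1] t 12.45
```

View pics/s11.png

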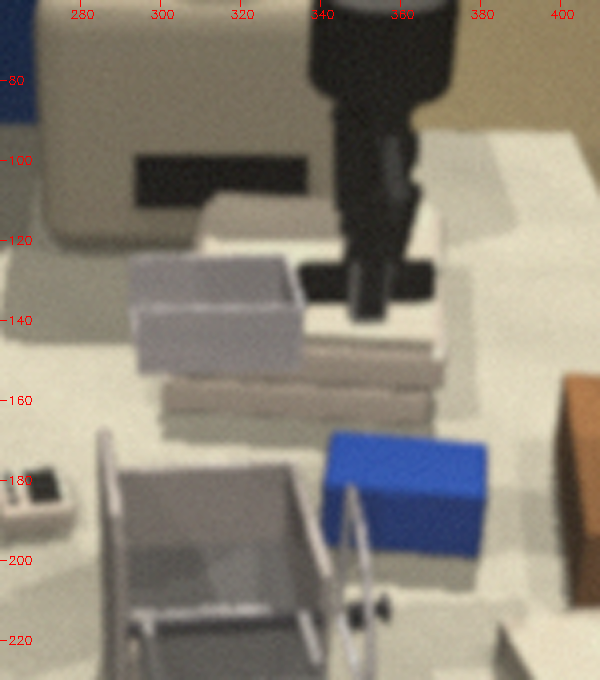

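View pics/t11.png

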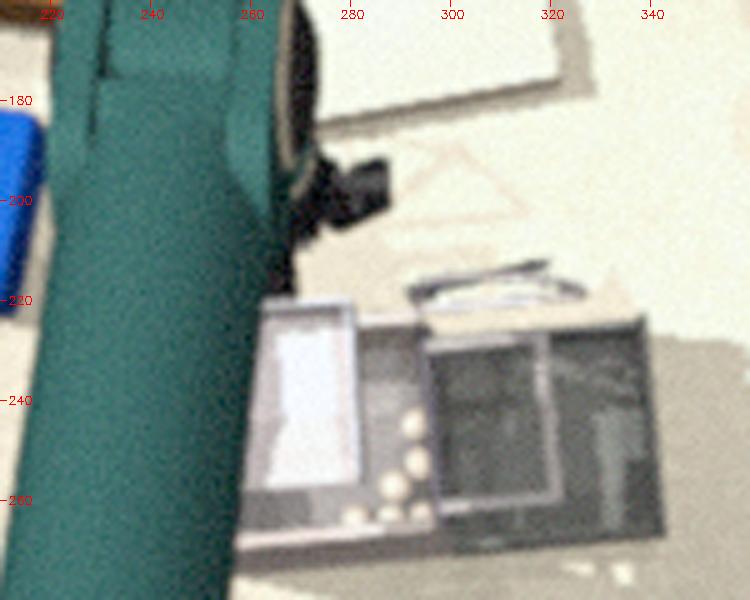

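The top view shows all six balls in the hopper, at (292,244), (293,252), (288,257), (281,263), (288,263) and (294,263). The scoop floor is bare. I'll return the scoop to its original spot.

{"fn": "servo_tool", "kwargs": {"targets": [[-0.1,0.3,-0.05,0,0,0,0],[-0.2,0.65,-0.05,0,0,0.01,0],[-0.25,1,-0.05,0,0,0.03,0]]}}

```text
t: 12.92
tool_pos: [0.5982, 0.0388, 0.2978]
ee_rot: [-180.0, -0.1, 3.2]
ft_force: [1.1, 0.2, -1.3]
opening: 0.197
```

{"fn": "servo_tool", "kwargs": {"targets": [[-0.06,0.4,0,0,0,0.01,0],[-0.12,0.8,0,0,0,0.02,0],[-0.15,1,0,0,0,0.03,0]]}}

```text
t: 13.3
tool_pos: [0.5887, -0.0634, 0.2981]
ee_rot: [180.0, -0.1, 0.3]
ft_force: [-0.3, 0.4, -0.3]
opening: 0.193
```

{"fn": "servo_tool", "kwargs": {"targets": [[-0.06,0.4,0,0,0,0.01,0],[-0.12,0.8,0,0,0,0.02,0],[-0.15,1,0,0,0,0.03,0]]}}

```text
t: 13.68
tool_pos: [0.575, -0.1625, 0.298]
ee_rot: [180.0, -0.0, -2.4]
ft_force: [0.4, 0.5, -2.3]
opening: 0.197
```

```bash
python3 plan.py .5135 -.32 .15 180 0 -4.9
```

```text
shift [-0.551  1.599  1.48 ] turn [ 0.    -0.001  0.028] joints [-25.1  23.9  50.2  98.7 -19.8  66.7 -61.7] t 13.68
```

{"fn": "servo_tool", "kwargs": {"targets": [[-0.12,0.35,0.2,0,0,0.01,0],[-0.25,0.7,0.45,0,0,0.02,0],[-0.37,1,0.7,0,0,0.03,0],[-0.37,1,0.7,0,0,0.03,0]]}}

```text
t: 14.18
tool_pos: [0.5326, -0.2605, 0.2261]
ee_rot: [-180.0, 0.2, -5.1]
ft_force: [0.3, 0.7, -2.0]
opening: 0.197
```

{"fn": "servo_tool", "kwargs": {"targets": [[-0.1,0.3,0.2,0,0,0,0],[-0.18,0.6,0.5,0,0,0,0],[-0.18,0.6,0.78,0,0,0,0],[-0.18,0.6,0.78,0,0,0,0]]}}

```text
t: 14.68
tool_pos: [0.5119, -0.3154, 0.1484]
ee_rot: [-179.9, 0.2, -4.8]
ft_force: [-0.8, 0.1, -1.0]
opening: 0.195
```

```bash
python3 plan.py .5135 -.32 .032 180 0 -4.9
```

```text
shift [0.023 0.047 1.164] turn [-0.001  0.002  0.001] joints [ -4.1  34.7  44.6 105.4 -30.2  52.6 -40.3] t 14.68
```

{"fn": "servo_tool", "kwargs": {"targets": [[0.02,0.05,0.3,0,0,0,0],[0.02,0.05,0.6,0,0,0,0],[0.02,0.05,0.85,0,0,0,0],[0.02,0.05,0.97,0,0,0,0],[0.02,0.05,1,0,0,0,0]]}}

```text
t: 15.3
tool_pos: [0.5142, -0.3223, 0.0504]
ee_rot: [-180.0, -0.1, -4.8]
ft_force: [-0.1, -0.8, -0.6]
opening: 0.196
```

```bash
python3 plan.py .5135 -.32 .031 180 0 -4.9
```

```text
shift [-0.009 -0.022  0.194] turn [-0.    -0.001  0.001] joints [  1.1  42.7  38.2 106.7 -37.3  43.8 -34.8] t 15.3
```

{"fn": "servo_tool", "kwargs": {"targets": [[-0.01,-0.02,0.1,0,0,0,0],[-0.01,-0.02,0.17,0,0,0,0],[-0.01,-0.02,0.19,0,0,0,0],[-0.01,-0.02,0.19,0,0,0,0]]}}

```text
t: 15.8
tool_pos: [0.5123, -0.321, 0.0311]
ee_rot: [180.0, -0.0, -4.9]
ft_force: [0.3, -1.0, -1.2]
opening: 0.197
```

```bash
python3 plan.py .5135 -.32 .0307 180 0 -4.9; python3 - <<'E'
from h import *
from station import *
s=snapshot("side");crop(s,180,320,180,110,4,"s12")
E
```

```text
shift [ 0.011 -0.011  0.004] turn [ 0. -0. -0.] joints [  1.9  44.1  36.9 107.1 -38.7  42.  -33.9] t 15.8
```

View pics/s12.png

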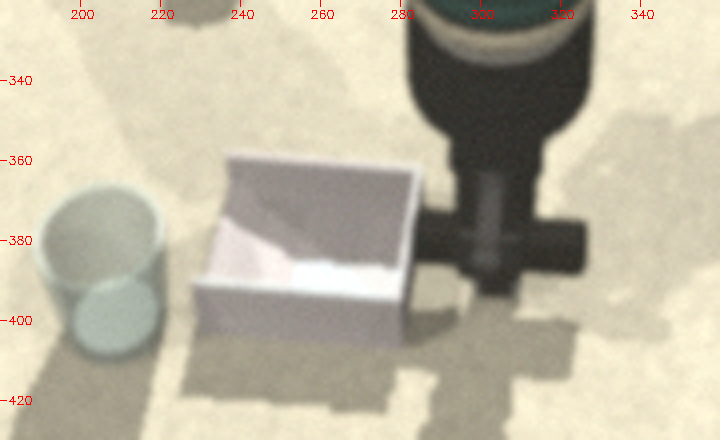

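{"fn": "servo_tool", "kwargs": {"targets": [[0,0,0.01,0,0,0,0],[0,0,0.015,0,0,0,0],[0,0,0.015,0,0,0,0.3],[0,0,0.015,0,0,0,0.6],[0,0,0.015,0,0,0,1]]}}

```text
t: 16.48
tool_pos: [0.5123, -0.3208, 0.0294]
ee_rot: [180.0, 0.0, -4.9]
ft_force: [0.4, 1.0, -0.3]
opening: 0.719
```

{"fn": "servo_tool", "kwargs": {"targets": [[0,0,0,0,0,0,1],[0,0,0,0,0,0,1],[0,0,-0.1,0,0,0,1],[0,0,-0.4,0,0,0,1],[0,0,-0.9,0,0,0,1]]}}

```text
t: 17.1
tool_pos: [0.5115, -0.3203, 0.1198]
ee_rot: [-180.0, 0.2, -4.9]
ft_force: [1.2, 0.4, 0.4]
opening: 1.0
```

```bash
python3 - <<'E'
from h import *
from station import *
s=snapshot("side");crop(s,180,320,180,110,4,"s13")
E
```

```text
(no output)
```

View pics/s13.png

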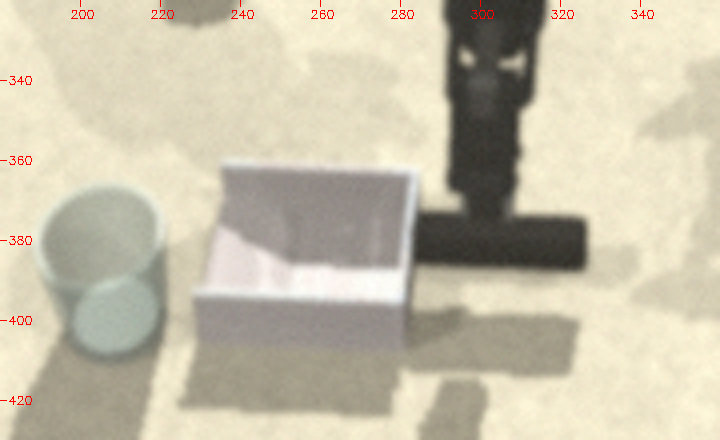

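The scoop stands upright and empty, with the fingers clear. Next I'll go above the flap bar.

{"fn": "servo_tool", "kwargs": {"targets": [[0,0,-0.5,0,0,0,1],[0.0,-0.2,-1,0,0,0,1],[0.0,-0.5,-1,0,0,-0.03,1],[0.1,-1,-1,0,0,-0.05,1]]}}

```text
t: 17.65
tool_pos: [0.5304, -0.2231, 0.2212]
ee_rot: [180.0, -0.2, -0.6]
ft_force: [0.3, 0.8, 0.5]
opening: 0.998
```

{"fn": "servo_tool", "kwargs": {"targets": [[0,-0.4,-0.4,0,0,0,1],[0.1,-0.8,-0.8,0,0,0,1],[0.1,-1,-0.9,0,0,-0.03,1]]}}

```text
t: 18.02
tool_pos: [0.5432, -0.12, 0.3124]
ee_rot: [-180.0, -0.3, 2.5]
ft_force: [-0.0, -0.7, -1.0]
opening: 1.001
```

```bash
python3 plan.py .5458 .003 .3 180 0 6
```

```text
shift [ 0.08  -1.227  0.125] turn [-0.    -0.003 -0.038] joints [-32.4  17.7  51.6 103.5 -15.3  65.8 -63.3] t 18.02
```

{"fn": "servo_tool", "kwargs": {"targets": [[0.02,-0.4,0,0,0,-0.02,1],[0.04,-0.8,0,0,0,-0.03,1],[0.04,-1,0,0,0,-0.04,1]]}}

```text
t: 18.4
tool_pos: [0.5414, -0.0199, 0.3098]
ee_rot: [-180.0, -0.0, 6.1]
ft_force: [-0.1, -1.0, 1.3]
opening: 0.999
```

{"fn": "servo_tool", "kwargs": {"targets": [[0.04,-0.24,0.0,0,0,0,0.6],[0.04,-0.24,0,0,0,0,0.6],[0.04,-0.24,0,0,0,0,0.6]], "grip_force": 40}}

```text
t: 18.77
tool_pos: [0.5429, 0.0006, 0.3097]
ee_rot: [180.0, -0.0, 5.8]
ft_force: [0.0, 0.6, 0.1]
opening: 0.602
```

```bash
python3 plan.py .5458 .003 .3 180 0 6;python3 - <<'E'
from h import *
from station import *
s=snapshot("wrist");np.savez("pics/w14.npz",**s);cv2.imwrite("pics/w14.png",cv2.convertScaleAbs(s["img"],alpha=1.4))
E
```

```text
shift [ 0.031 -0.021  0.097] turn [ 0.    -0.    -0.002] joints [-44.   15.6  49.1 105.2 -12.9  65.  -74.6] t 18.77
```

View pics/w14.png

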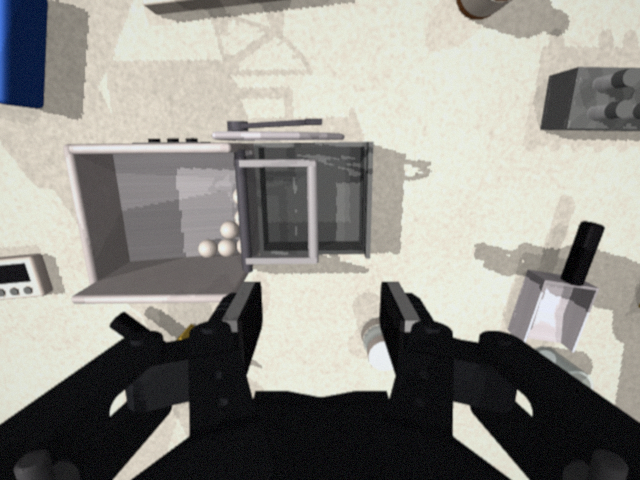

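```bash
python3 - <<'E'
from h import *
s=load("w14"); crop(s,130,100,260,180,3,"w14c")
for uv in [(312,175),(312,195),(312,212),(312,230),(312,248),(245,162),(245,262),(280,163),(280,262),(240,148),(150,148),(73,148),(80,298),(240,297)]: print(uv,dep(s,*uv).round(4))
E
```

```text
(312, 175) [0.5811 0.0117 0.1205]
(312, 195) [0.5631 0.01   0.1204]
(312, 212) [0.5474 0.0085 0.1205]
(312, 230) [0.5305 0.0069 0.121 ]
(312, 248) [0.5127 0.0053 0.1204]
(245, 162) [0.5866 0.0722 0.1203]
(245, 262) [0.4924 0.0681 0.1206]
(280, 163) [0.5889 0.041  0.1212]
(280, 262) [0.4955 0.0347 0.1201]
(240, 148) [0.598  0.0786 0.1138]
(150, 148) [0.5918 0.1445 0.1453]
(73, 148) [0.5856 0.2067 0.1454]
(80, 298) [0.4676 0.1912 0.1749]
(240, 297) [0.5518 0.0311 0.32  ]
```

View pics/w14c.png

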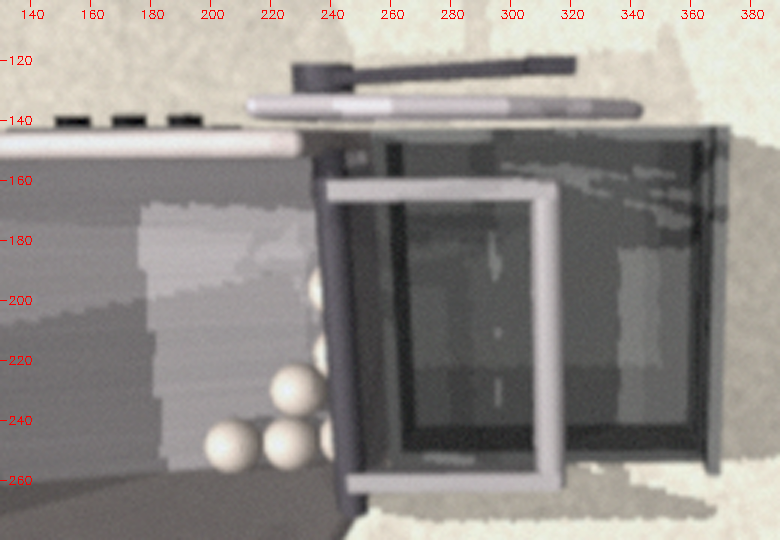

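```bash
python3 plan.py .542 .008 .2 180 0 5.6
```

```text
shift [-0.002 -0.077  1.097] turn [ 0.    -0.     0.002] joints [-44.   15.6  49.1 105.2 -12.9  65.  -74.6] t 18.82
```

{"fn": "servo_tool", "kwargs": {"targets": [[0,-0.08,0.3,0,0,0,0.6],[0,-0.08,0.7,0,0,0,0.6],[0,-0.08,1,0,0,0,0.6],[0,-0.08,1,0,0,0,0.6]]}}

```text
t: 19.32
tool_pos: [0.5408, 0.0087, 0.2079]
ee_rot: [179.9, 0.2, 5.8]
ft_force: [0.2, 0.4, -0.1]
opening: 0.6
```

```bash
python3 plan.py .542 .008 .11 180 0 5.6;python3 - <<'E'
from h import *
from station import *
s=snapshot("wrist");np.savez("pics/w15.npz",**s);cv2.imwrite("pics/w15.png",cv2.convertScaleAbs(s["img"],alpha=1.4))
E
```

```text
shift [0.016 0.007 0.979] turn [0.001 0.003 0.002] joints [-40.5  23.   45.4 111.3 -20.   54.  -69.6] t 19.32
```

View pics/w15.png

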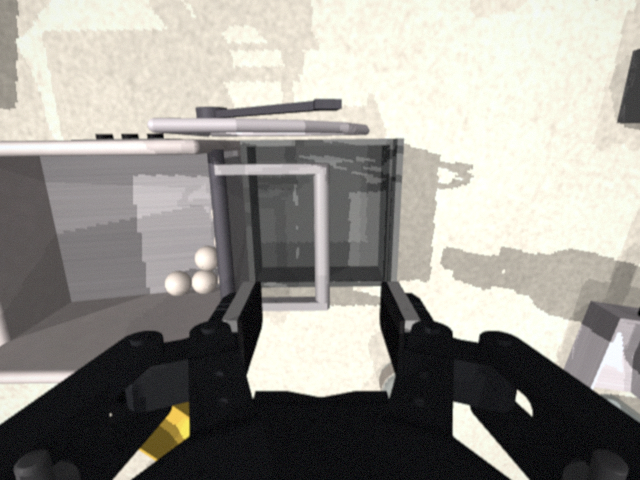

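```bash
python3 - <<'E'
from h import *
from fit2 import toF
s=load("w15")
for uv in [(322,180),(322,230),(322,260),(270,168),(270,306)]: print(uv,dep(s,*uv).round(4))
# feeder frame from bar: yaw .0985, hinge = bar mid + 65 along y
def F(X):
    return toF([.542-.065*np.sin(.0985),.008+.065*np.cos(.0985),.0985],X)[0].round(4)
for uv in [(205,111),(215,111),(230,111),(245,109.5),(260,108),(275,106.5),(290,105),(305,104),(318,104),(325,104),(332,104),(338,104)]: print(uv,F(dep(s,*uv,w=0)))
crop(s,140,80,260,110,3,"w15c")
E
```

```text
(322, 180) [0.5852 0.0118 0.1203]
(322, 230) [0.5538 0.0087 0.1207]
(322, 260) [0.5337 0.0067 0.1207]
(270, 168) [0.5893 0.0441 0.1205]
(270, 306) [0.4972 0.0385 0.1203]
(205, 111) [0.083  0.0018 0.1243]
(215, 111) [ 0.0831 -0.0039  0.1241]
(230, 111) [ 0.0826 -0.0141  0.1306]
(245, 109.5) [ 0.0826 -0.0242  0.1391]
(260, 108) [nan nan nan]
(275, 106.5) [ 0.0829 -0.0419  0.1529]
(290, 105) [ 0.083  -0.0499  0.1596]
(305, 104) [ 0.0831 -0.0572  0.1633]
(318, 104) [ 0.0821 -0.0633  0.1733]
(325, 104) [ 0.0821 -0.0664  0.1731]
(332, 104) [ 0.0821 -0.0695  0.1731]
(338, 104) [ 0.0822 -0.0721  0.1724]
```

View pics/w15c.png

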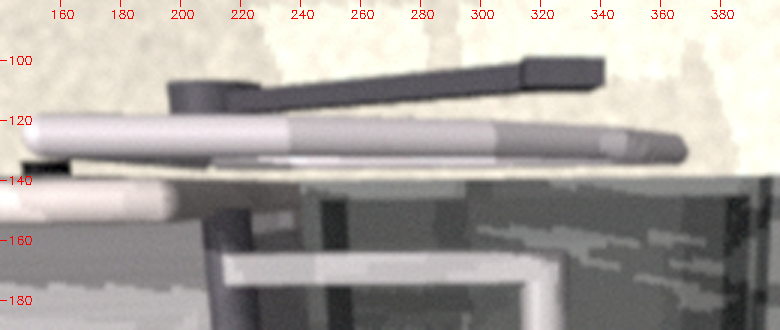

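{"fn": "servo_tool", "kwargs": {"targets": [[0.02,0,0.3,0,0,0,0.6],[0.02,0,0.6,0,0,0,0.6],[0.02,0.0,0.98,0,0,0,0.6],[0.02,0,0.98,0,0,0,0.6],[0.02,0,0.98,0,0,0,0.6]]}}

```text
t: 20.0
tool_pos: [0.5457, 0.0099, 0.1135]
ee_rot: [180.0, -0.2, 5.9]
ft_force: [0.0, 0.3, 0.5]
opening: 0.601
```

```bash
python3 plan.py .543 .008 .11 180 0 5.6;python3 - <<'E'
from h import *
from station import *
s=snapshot("side");np.savez("pics/s16.npz",**s);crop(s,260,140,120,140,4,"s16")
E
```

```text
shift [-0.029  0.016  0.035] turn [ 0.    -0.002  0.003] joints [-35.1  31.3  39.4 114.3 -28.4  43.9 -63. ] t 20.0
```

View pics/s16.png

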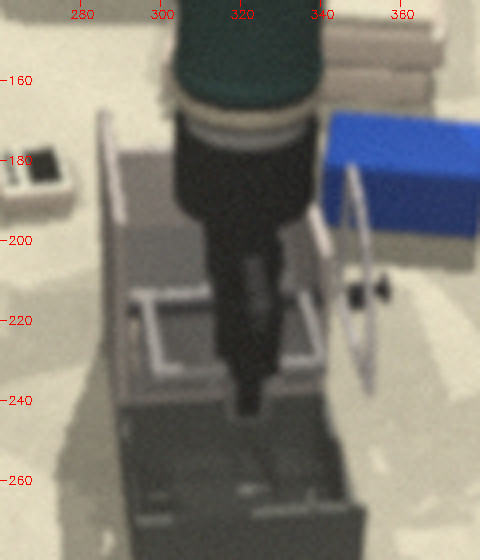

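{"fn": "servo_tool", "kwargs": {"targets": [[-0.03,0.015,0.035,0,0,0,0.6],[-0.03,0.015,0.035,0,0,0,0.3],[-0.03,0.015,0.035,0,0,0,0],[-0.03,0.015,0.035,0,0,0,0],[-0.03,0.015,0.035,0,0,0,0]], "grip_force": 30}}

```text
t: 20.68
tool_pos: [0.5416, 0.0081, 0.1083]
ee_rot: [180.0, -0.0, 5.9]
ft_force: [-1.0, -1.6, 3.2]
opening: 0.099
```

{"fn": "servo_tool", "kwargs": {"targets": [[0,0,0,0,0,0,0],[0,0,0,0,0,0,0],[0,0,0,0,0,0,0]]}}

```text
t: 21.05
tool_pos: [0.5416, 0.0081, 0.1082]
ee_rot: [180.0, -0.0, 5.9]
ft_force: [-0.8, -3.4, 5.0]
opening: 0.107
```

```bash
python3 - <<'E'
from h import *
from station import *
print(get_obs()['joints'].round(1),get_obs()['tool_pos'])
s=snapshot("wrist");np.savez("pics/w17.npz",**s);cv2.imwrite("pics/w17.png",cv2.convertScaleAbs(s["img"],alpha=1.4))
E
```

```text
[-34.8  31.5  39.1 114.9 -28.7  43.3 -62.5] [0.5415539  0.00810868 0.10823473]
```

View pics/w17.png

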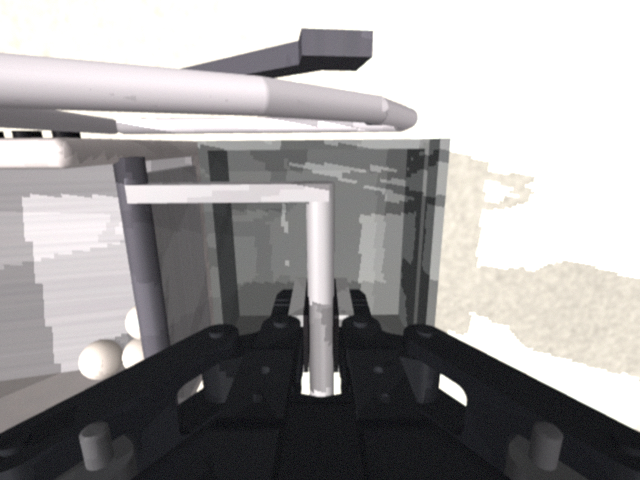

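{"fn": "servo_tool", "kwargs": {"targets": [[0,-0.001,-0.032,0,0,0,0],[0,-0.003,-0.065,0,0,0,0],[0,-0.007,-0.097,0,0,0,0],[0,-0.013,-0.129,0,0,0,0],[0,-0.013,-0.129,0,0,0,0]]}}

```text
t: 21.72
tool_pos: [0.5414, 0.0092, 0.1211]
ee_rot: [179.9, -0.0, 5.9]
ft_force: [2.5, -4.6, -1.1]
opening: 0.101
```

```bash
python3 - <<'E'
from h import *
from station import *
print(get_obs())
s=snapshot("wrist");np.savez("pics/w18.npz",**s);cv2.imwrite("pics/w18.png",cv2.convertScaleAbs(s["img"],alpha=1.4))
E
```

```text
{'t': 21.725, 'joints': array([-35.79292224,  30.39619313,  40.07983651, 114.63825795,
       -27.55584745,  44.59023173, -63.56355459]), 'qd': array([ 0.08980044,  0.07528942, -0.0573992 ,  0.09067947, -0.16466111,
       -0.1443653 ,  0.1268545 ]), 'tau': array([ -2.76040547, -43.09547067,   5.94653025, -17.64095664,
        -0.96937425,   0.93826141,  -0.0908366 ]), 'tool_pos': array([0.54138837, 0.00919966, 0.12108357]), 'ee_rot': array([ 1.79935704e+02, -2.81435817e-02,  5.88350540e+00]), 'ft_force': array([ 2.45268892, -4.64056872, -1.14969013]), 'torque': array([-1.16176146, -0.30580607,  0.11005541]), 'opening': 0.10058004785055398}
```

View pics/w18.png

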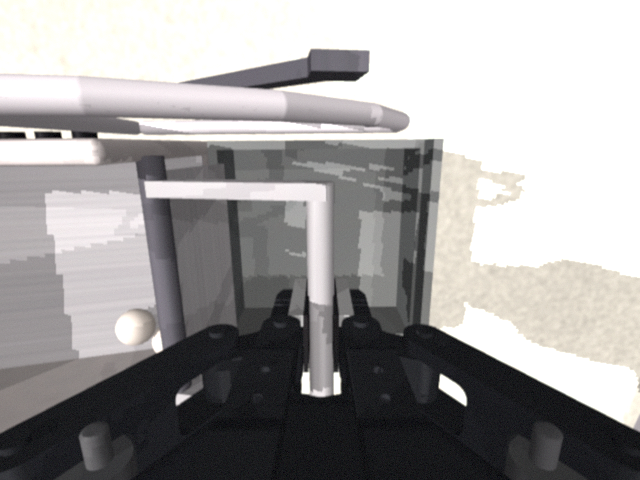

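{"fn": "servo_tool", "kwargs": {"targets": [[0,-0.007,-0.032,0,0,0,0],[0,-0.016,-0.063,0,0,0,0],[0,-0.027,-0.094,0,0,0,0],[0,-0.038,-0.124,0,0,0,0],[0,-0.052,-0.154,0,0,0,0]]}}

```text
t: 22.4
tool_pos: [0.5409, 0.0137, 0.1365]
ee_rot: [179.9, -0.0, 5.9]
ft_force: [1.4, -7.4, -1.1]
opening: 0.102
```

{"fn": "servo_tool", "kwargs": {"targets": [[0,-0.014,-0.029,0,0,0,0],[0,-0.031,-0.057,0,0,0,0],[0,-0.049,-0.084,0,0,0,0],[0,-0.064,-0.105,0,0,0,0],[0,-0.064,-0.105,0,0,0,0]]}}

```text
t: 23.02
tool_pos: [0.5403, 0.0193, 0.1474]
ee_rot: [179.8, -0.0, 5.8]
ft_force: [0.8, -7.5, 2.3]
opening: 0.102
```

```bash
python3 - <<'E'
from h import *
from station import *
print(get_obs())
s=snapshot("wrist");np.savez("pics/w19.npz",**s);cv2.imwrite("pics/w19.png",cv2.convertScaleAbs(s["img"],alpha=1.4))
s=snapshot("side");np.savez("pics/s19.npz",**s);crop(s,260,140,120,140,4,"s19")
s=snapshot("top");np.savez("pics/t19.npz",**s)
E
```

```text
{'t': 23.025, 'joints': array([-38.5799546 ,  28.02594844,  42.00955893, 114.00353834,
       -25.15786152,  47.20588375, -66.58366276]), 'qd': array([ 0.0883395 ,  0.01172869, -0.02632006, -0.09837215, -0.15628521,
       -0.06480914,  0.04009581]), 'tau': array([ -4.50251028, -40.52214503,   3.70955184, -18.78847897,
        -1.77734826,   0.95602021,  -0.09392423]), 'tool_pos': array([0.54030786, 0.01925627, 0.147355  ]), 'ee_rot': array([ 1.79842912e+02, -4.55944118e-02,  5.83221552e+00]), 'ft_force': array([ 0.75262254, -7.5452729 ,  2.25044388]), 'torque': array([-1.80729164, -0.09884958,  0.10193116]), 'opening': 0.10229644784141183}
```

View pics/w19.png

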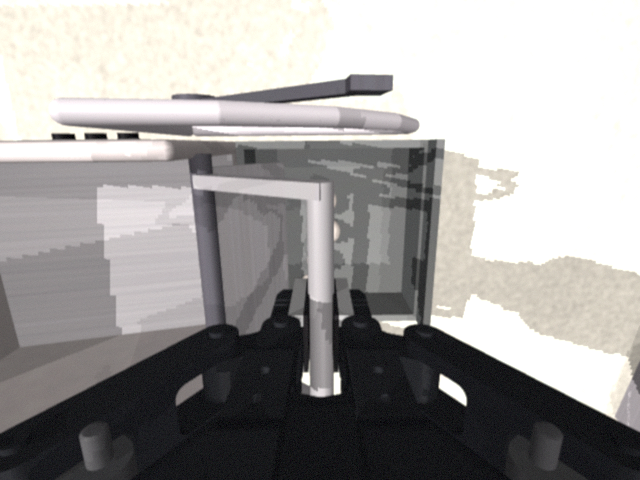

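View pics/s19.png

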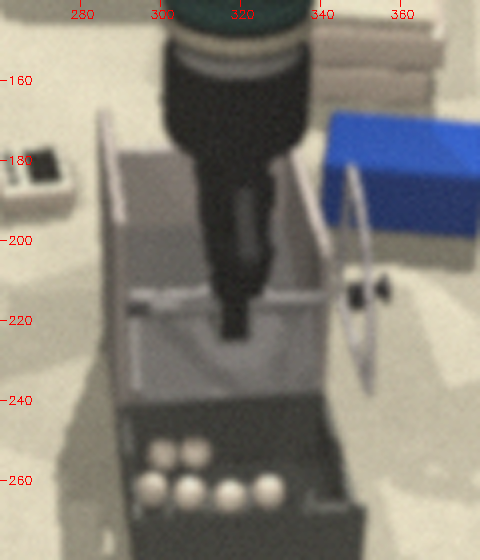

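All six balls are now in the tray, in the side view at (298,462), (307,463), (317,463), (327,462), (300,453) and (309,453). Next I'll measure the arm angle against the pointer angle in the wrist depth.

```bash
cat > ang.py <<'E'
from h import *
from fit2 import toF
import sys
P0=[.5432-.065*np.sin(.099),.008+.065*np.cos(.099),.099]
def pts(s):
    d=s["depth"];v,u=np.nonzero(d>0);z=d[v,u]
    c=np.c_[u,v,np.ones(len(u))]@np.linalg.inv(s["intrinsics"]).T*z[:,None]
    return toF(P0,c@s["T"][:3,:3].T+s["T"][:3,3]),u,v
def line(Q,name):
    # robust: fit z = a + b*(-y) on the upper face
    y,z=-Q[:,1],Q[:,2]; m=np.ones(len(y),bool)
    for _ in range(8):
        b,a=np.polyfit(y[m],z[m],1); r=z-(a+b*y); m=np.abs(r)<max(2*np.std(r[m]),.0006)
    t=np.arctan(b); print(name,"n",m.sum(),"angle %.4f"%t,"offset perp at hinge %.4f"%((a-.115)*np.cos(t)),"y range",Q[m,1].min().round(4),Q[m,1].max().round(4),"rms %.5f"%np.std(r[m])); return t
s=load(sys.argv[1]); Q,u,v=pts(s)
g=(Q[:,0]>.0745)&(Q[:,0]<.0885)&(Q[:,2]>.118)&(v<float(sys.argv[2]) if len(sys.argv)>2 else True)
for lo,hi in [(-.06,-.012),(-.055,-.015),(-.05,-.02)]:
    k=g&(Q[:,1]>lo)&(Q[:,1]<hi); line(Q[k],"pointer")
for x0,x1 in [(.043,.052),(.045,.050)]:
    k=(Q[:,0]>x0)&(Q[:,0]<x1)&(Q[:,1]<-.012)&(Q[:,1]>-.045)&(Q[:,2]>.118); line(Q[k],"arm+")
E
python3 - <<'E'
from h import *
s=load("w19"); crop(s,170,60,260,150,3,"w19c")
import sys; sys.argv=["x","w19"]
import ang
for uv in [(195,98),(230,97),(270,93),(310,89),(340,86),(360,82),(375,82),(388,82),(195,180),(220,182),(250,184),(280,187),(300,190),(315,191),(320,210),(320,230)]:
    print(uv,toF(ang.P0,dep(s,*uv,w=0)).round(4)[0]) if 0 else print(uv,ang.toF(ang.P0,dep(s,*uv,w=0)).round(4)[0])
E
```

```text
pointer n 1316 angle 0.6502 offset perp at hinge 0.0045 y range -0.06 -0.0121 rms 0.00048
pointer n 1049 angle 0.6504 offset perp at hinge 0.0045 y range -0.055 -0.0152 rms 0.00045
pointer n 804 angle 0.6505 offset perp at hinge 0.0045 y range -0.0498 -0.02 rms 0.00046
arm+ n 1045 angle 0.5956 offset perp at hinge 0.0058 y range -0.045 -0.012 rms 0.00044
arm+ n 695 angle 0.5970 offset perp at hinge 0.0057 y range -0.045 -0.0121 rms 0.00045
(195, 98) [ 0.0826 -0.0029  0.1251]
(230, 97) [ 0.0818 -0.0196  0.1358]
(270, 93) [ 0.0815 -0.0365  0.1491]
(310, 89) [ 0.0814 -0.0503  0.1588]
(340, 86) [ 0.0811 -0.0593  0.1669]
(360, 82) [ 0.0812 -0.0644  0.173 ]
(375, 82) [ 0.0813 -0.0687  0.1724]
(388, 82) [ 0.0813 -0.0722  0.1727]
(195, 180) [0.0493 0.0017 0.1207]
(220, 182) [ 0.0493 -0.0116  0.129 ]
(250, 184) [ 0.0497 -0.0263  0.1401]
(280, 187) [ 0.0495 -0.0389  0.1481]
(300, 190) [ 0.0491 -0.0465  0.1532]
(315, 191) [ 0.0492 -0.0518  0.1569]
(320, 210) [ 0.0425 -0.0535  0.1564]
(320, 230) [ 0.0356 -0.0535  0.1577]
```

View pics/w19c.png

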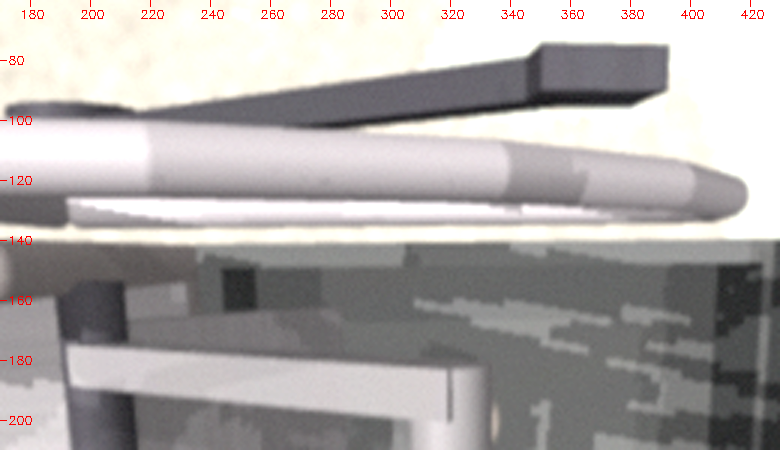

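```bash
for k in w3 w14 w15 w17 w18 w19; do echo $k; python3 ang.py $k | sed -n '1,4p'; done; python3 - <<'E'
import sys; sys.argv=["x","w19"]
import ang,numpy as np
for k in ["w15","w19"]:
    Q,u,v=ang.pts(ang.load(k))
    m=(Q[:,2]>.12)&(Q[:,1]<-.02)&(Q[:,1]>-.05)&(Q[:,0]>.06)&(Q[:,0]<.095)
    # residual to line by x bin
    for x in np.arange(.06,.095,.002):
        j=m&(Q[:,0]>x)&(Q[:,0]<x+.002)
        if j.sum()>20: 
            b,a=np.polyfit(-Q[j,1],Q[j,2],1); print(k,round(x,3),j.sum(),round(np.arctan(b),3),round(a,4),np.std(Q[j,2]-a+b*Q[j,1]).round(4))
E
```

```text
w3
pointer n 146 angle 0.6545 offset perp at hinge 0.0040 y range -0.0599 -0.0122 rms 0.00052
pointer n 114 angle 0.6578 offset perp at hinge 0.0037 y range -0.0549 -0.0152 rms 0.00064
pointer n 113 angle 0.6445 offset perp at hinge 0.0028 y range -0.0493 -0.0201 rms 0.00237
arm+ n 242 angle 0.0068 offset perp at hinge 0.0052 y range -0.0447 -0.0125 rms 0.00057
w14
pointer n 268 angle 0.6530 offset perp at hinge 0.0043 y range -0.0597 -0.0124 rms 0.00051
pointer n 216 angle 0.6520 offset perp at hinge 0.0043 y range -0.055 -0.0154 rms 0.00049
pointer n 164 angle 0.6562 offset perp at hinge 0.0042 y range -0.0494 -0.0201 rms 0.00049
arm+ n 177 angle 0.0048 offset perp at hinge 0.0053 y range -0.0448 -0.0123 rms 0.00050
w15
pointer n 655 angle 0.6511 offset perp at hinge 0.0044 y range -0.06 -0.0121 rms 0.00048
pointer n 525 angle 0.6538 offset perp at hinge 0.0043 y range -0.0548 -0.015 rms 0.00047
pointer n 402 angle 0.6524 offset perp at hinge 0.0044 y range -0.0498 -0.0201 rms 0.00050
arm+ n 446 angle -0.0059 offset perp at hinge 0.0058 y range -0.0447 -0.0122 rms 0.00047
w17
point
[... 1227 characters left out ...]
e -0.055 -0.0152 rms 0.00045
pointer n 804 angle 0.6505 offset perp at hinge 0.0045 y range -0.0498 -0.02 rms 0.00046
arm+ n 1045 angle 0.5956 offset perp at hinge 0.0058 y range -0.045 -0.012 rms 0.00044
arm+ n 695 angle 0.5970 offset perp at hinge 0.0057 y range -0.045 -0.0121 rms 0.00045
w15 0.068 339 -0.404 0.2158 0.0011
w15 0.07 504 -0.403 0.2166 0.001
w15 0.072 358 -0.405 0.216 0.0011
w15 0.078 166 0.64 0.1193 0.0028
w15 0.08 213 0.654 0.1204 0.0006
w15 0.082 127 0.657 0.1202 0.0006
w19 0.068 1304 -0.395 0.2154 0.0012
w19 0.07 1704 -0.394 0.2162 0.0022
w19 0.072 1079 -0.401 0.2158 0.0011
w19 0.078 270 0.56 0.1244 0.0025
w19 0.08 480 0.652 0.1206 0.0006
w19 0.082 266 0.652 0.1206 0.0006
```

{"fn": "servo_tool", "kwargs": {"targets": [[0,-0.005,-0.015,0,0,0,0],[0,-0.012,-0.03,0,0,0,0],[0,-0.012,-0.03,0,0,0,0],[0,-0.012,-0.03,0,0,0,0]]}}

```text
t: 23.68
tool_pos: [0.5401, 0.0211, 0.1502]
ee_rot: [179.9, -0.0, 5.8]
ft_force: [1.2, -6.6, 2.3]
opening: 0.101
```

```bash
python3 - <<'E'
from h import *
from station import *
s=snapshot("wrist");np.savez("pics/w20.npz",**s)
E
python3 ang.py w20; python3 - <<'E'
import sys; sys.argv=["x","w20"]
import ang,numpy as np
for k in ["w15","w17","w20"]:
    Q,u,v=ang.pts(ang.load(k))
    for lo,hi in [(-.066,-.058),(-.068,-.06),(-.08,-.068)]:
        j=(Q[:,0]>.077)&(Q[:,0]<.09)&(Q[:,1]<hi)&(Q[:,1]>lo)&(Q[:,2]>.14)&(Q[:,2]<.185); print(k,lo,j.sum()); ang.line(Q[j],"head")
E
```

```text
pointer n 1254 angle 0.6526 offset perp at hinge 0.0044 y range -0.06 -0.0121 rms 0.00044
pointer n 1018 angle 0.6516 offset perp at hinge 0.0044 y range -0.0548 -0.0151 rms 0.00044
pointer n 772 angle 0.6511 offset perp at hinge 0.0044 y range -0.0497 -0.02 rms 0.00042
arm+ n 1039 angle 0.6480 offset perp at hinge 0.0056 y range -0.045 -0.012 rms 0.00043
arm+ n 680 angle 0.6479 offset perp at hinge 0.0056 y range -0.045 -0.012 rms 0.00041
pointer n 1254 angle 0.6526 offset perp at hinge 0.0044 y range -0.06 -0.0121 rms 0.00044
pointer n 1018 angle 0.6516 offset perp at hinge 0.0044 y range -0.0548 -0.0151 rms 0.00044
pointer n 772 angle 0.6511 offset perp at hinge 0.0044 y range -0.0497 -0.02 rms 0.00042
arm+ n 1039 angle 0.6480 offset perp at hinge 0.0056 y range -0.045 -0.012 rms 0.00043
arm+ n 680 angle 0.6479 offset perp at hinge 0.0056 y range -0.045 -0.012 rms 0.00041
w15 -0.066 212
head n 149 angle 0.9254 offset perp at hinge -0.0165 y range -0.0659 -0.0581 rms 0.00116
w15 -0.068 211
head n 136 angle -0.0477 offset perp at hinge 0.0612 y range -0.0677 -0.0615 rms 0.00058
w15 -0.08 152
head n 102 angle -0.1436 offset perp at hinge 0.0671 y range -0.0735 -0.0681 rms 0.00040
w17 -0.066 1689
head n 1235 angle 0.9375 offset perp at hinge -0.0173 y range -0.066 -0.058 rms 0.00165
w17 -0.068 1839
head n 1110 angle -0.1035 offset perp at hinge 0.0647 y range -0.068 -0.0613 rms 0.00062
w17 -0.08 1239
head n 846 angle -0.1303 offset perp at hinge 0.0663 y range -0.0736 -0.068 rms 0.00053
w20 -0.066 583
head n 435 angle 0.9416 offset perp at hinge -0.0176 y range -0.066 -0.058 rms 0.00155
w20 -0.068 614
head n 390 angle 0.0075 offset perp at hinge 0.0577 y range -0.068 -0.0611 rms 0.00073
w20 -0.08 374
head n 266 angle -0.1498 offset perp at hinge 0.0675 y range -0.0736 -0.068 rms 0.00051
```

{"fn": "servo_tool", "kwargs": {"targets": [[0,-0.001,-0.002,0,0,0,0],[0,-0.001,-0.002,0,0,0,0],[0,-0.001,-0.002,0,0,0,0],[0,-0.001,-0.002,0,0,0,0],[0,-0.001,-0.002,0,0,0,0]]}}

```text
t: 24.35
tool_pos: [0.5401, 0.0211, 0.1503]
ee_rot: [179.9, -0.0, 5.9]
ft_force: [1.2, -6.7, 0.5]
opening: 0.102
```

{"fn": "servo_tool", "kwargs": {"targets": [[0,0,0,0,0,0,0],[0,0,0,0,0,0,0],[0,0,0,0,0,0,0],[0,0,0,0,0,0,0],[0,0,0,0,0,0,0]]}}

```text
t: 24.98
tool_pos: [0.5401, 0.0211, 0.1504]
ee_rot: [179.9, -0.0, 5.8]
ft_force: [1.2, -7.7, 1.6]
opening: 0.103
```

```bash
python3 - <<'E'
from h import *
from station import *
s=snapshot("wrist");np.savez("pics/w21.npz",**s);crop(s,170,60,260,150,3,"w21c")
s=snapshot("side");np.savez("pics/s21.npz",**s);cv2.imwrite("pics/s21.png",s["img"])
s=snapshot("top");np.savez("pics/t21.npz",**s);cv2.imwrite("pics/t21.png",s["img"])
E
python3 ang.py w21
```

```text
pointer n 1238 angle 0.6501 offset perp at hinge 0.0045 y range -0.06 -0.012 rms 0.00044
pointer n 1022 angle 0.6492 offset perp at hinge 0.0046 y range -0.055 -0.0151 rms 0.00044
pointer n 784 angle 0.6492 offset perp at hinge 0.0046 y range -0.0499 -0.0201 rms 0.00046
arm+ n 1007 angle 0.6460 offset perp at hinge 0.0058 y range -0.0449 -0.012 rms 0.00041
arm+ n 650 angle 0.6462 offset perp at hinge 0.0058 y range -0.0449 -0.0122 rms 0.00040
```

View pics/w21c.png

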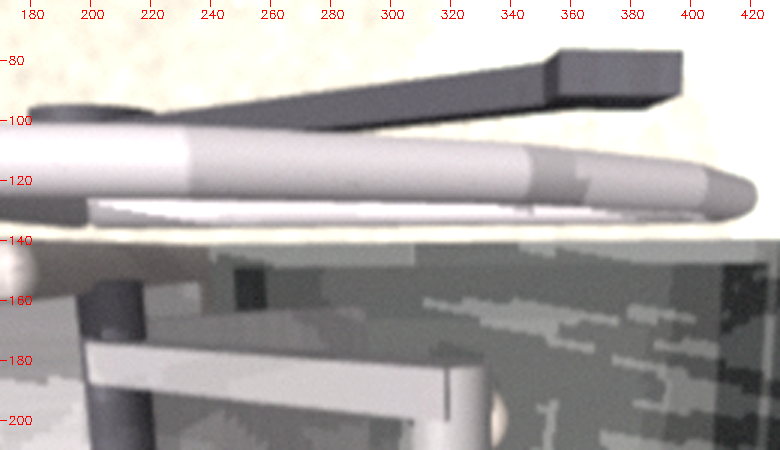

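View pics/s21.png

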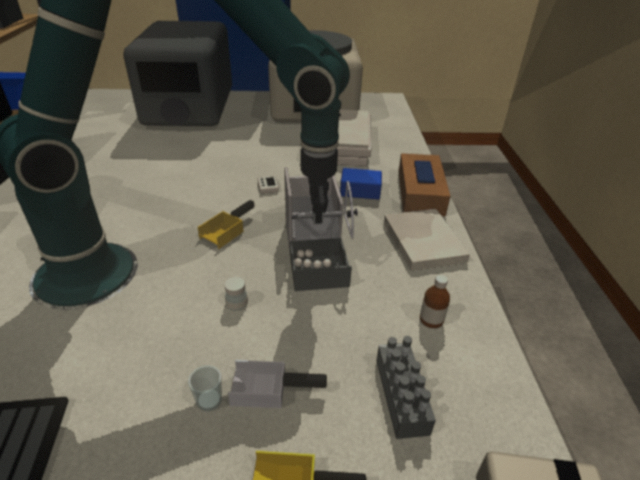

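View pics/t21.png

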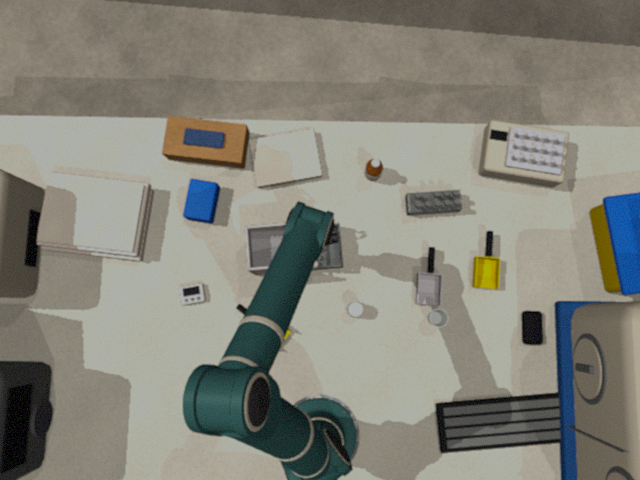

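The arm reads 0.646 rad against 0.650 for the pointer, and it is steady. All six balls are in the tray, the scoop stands upright, and the bystanders are unmoved, so I'm handing in.

```bash
python3 -c "
from station import *
print(sign_off())"
```

```text
the job is handed in; nothing more can be done
None
```

The job is done and handed in at about 25 s of the 69 s allowed. All six balls went into the hopper with the flap shut. The empty scoop went back upright where it had stood. I then lifted the flap by its bar, and the arm is still holding it.

**Last checks:**
- **Balls:** all six are in the tray in the last side view; before the flap was lifted, the top view showed all six in the hopper.
- **Flap angle:** the wrist depth gives 0.646 rad for the flap arms and 0.650 rad for the pointer. The arm reading scatters by about 0.005 rad. The pointer read the same, within noise, throughout.
- **Holding:** the bar is still gripped. The arm pose changed by about 0.1 mm over the last 0.6 s, and the force on the tool is about 8 N.
- **Bench:** the bystanders and the yellow scoops look unmoved in the side and top views. The arm hides part of one yellow scoop from above.

**What did not go as planned:**
- **Tipping:** I tipped the scoop only 36 degrees, not 45, because the sixth joint was close to its limit. It still emptied fully.
- **Flap trim:** a last nudge of about 0.2 mm did not move the flap, so I left the 0.004 rad difference.

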